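# Load the test station and park the other control units

## Robot

A 6-joint arm with a two-finger parallel gripper is mounted at the origin on the work surface. World frame = base frame: x ahead of the robot, y to its left, z up, the work surface at z = 0. Lengths are in m, angles in degrees, forces in N, time in s.
With the tool pointing down it reaches from about 0.3 to 0.75 m from the base axis. Payload 8.5 kg.
Tool frame: the origin (TCP) lies between the finger pads; the fingertips stand 8 mm ahead of it and the grasp point (between the pads) lies 11 mm behind it; y points along the fingers, z is the direction in which the jaws open and shut, and the axes are right-handed (so a half turn about y gives the same grasp; the last joint's range is limited). The gripper opens to 85 mm and grips with 20 to 120 N. Pads are 22 mm wide; open, the fingers measure 114 mm over their backs; the gripper's body (76 mm by 85 mm) begins 54 mm behind the grasp point. The pads swing forward as they close: fully open they stand 13 mm farther back than shut.
Start: joints at [52.867, 21.807, 74.336, -0, 83.858, -12.336], TCP at [0.231, 0.499, 0.239] pointing down, gripper open.
Joint ranges: [-178.18, 178.18], [-50.72, 133.34], [12.68, 142.11], [-81.47, 261.47], [9.98, 163.14], [-165.26, 165.26]. Speed limits (degrees/s): [136.94, 136.94, 180, 180, 180, 180].

## Interface

Orientations are given as a 3x3 rotation matrix whose columns are the frame's x, y, z axes.
In Python, from rig import env, get_image gives the robot as it stands.
- The arm moves only by the tool move_arm, never from a script. Its argument "targets" is one flat list of numbers, 6 for each row, row after row: the shift along the tool's x, y, z in mm, then the turn, a rotation vector about the tool's x, y, z in rad. A call has exactly 5 rows; each row shifts and turns the commanded pose from where the row before left it, along the tool's axes as they then stand; what a row does not reach is not made up. A row lasts 1/8 s, in which the tool goes at most 62.5 mm and 10.7 degrees, less where a joint would pass 70% of its speed; a pose out of reach is approached as far as the arm can. A call is refused whole if a number of a shift passes 62.5 or a number of a turn 0.188, either way. A call with a gripper value outside its range is refused whole. "hand" is the opening, from -1 (shut) to 1 (fully open), so that 0 is half open, set as the call begins (left out, the last holds). The fingers move at their own pace and stop on an object; "squeeze" is the grip in N (left out, the last holds). Time passes only in rows, so rows that do not move let the fingers close, or fill a call up. It gives the time, the measured TCP pose, the force and the opening at its end, in the units of the state.
- env.observe(): the state, without advancing time (a new reading comes with each control period).
- get_image(name): name is "scene" or "top" or "wrist"; returns a dict with "pixels" (480x640x3 uint8, red, green, blue), "z_map" (480x640 float32, m along the optical axis (not along the pixel's ray), 0 where there is no reading), "intrinsics" (3x3 intrinsics, pixels), "R" (3x3) and "t" (3): a world point X has camera coordinates R X + t; the wrist camera has in their place "mount" (4x4, takes a point from camera to tool coordinates, whose origin is the TCP and whose axes are the tool frame's). Camera axes: x right, y down, z forward; pixel columns grow to the right and rows downward; lengths in m; the calibration is good to about 2 mm. The wrist camera is an equidistant fisheye: a pixel r from the principal point sees the ray r / f radians off the axis. A picture is of the moment at which its call begins: read the wrist's pose just before it.
- env.close_job(): hands the job in, once; it reports no verdict.
The state is a dict: "time_s": time; "q": joint angles; "qvel": joint speeds; "joint_efforts": joint torques, N m; "position": TCP position; "tool_rot": TCP orientation; "ft_force": force on the tool from outside, world axes, zero at the start; "wrist_torque": the same for the moment, N m; "grip_width": finger opening in m.
Only numpy, scipy, OpenCV 4.12 (cv2) and the standard library are available. Lean on these libraries where they do the work, as an engineer would, in place of code of your own. Each camera call takes 0.05 s, during which the arm holds its last target.

## Task

First lift the test station's hinged guard fully open, so that it stands upright by itself, lay the largest of the three control units (the finned one) flat in the station's nest and lower the guard fully closed over it. Then lay the middle-sized unit flat in the oblong tray, and last of all the small square unit flat in the square tray. Each unit must lie the right way up inside the rim of its own place, and all is let go at the end.

Things in the scene. Friction and masses are not known exactly. Their poses are not given: they have to be found in the camera images.
- unit_large_center (a point): Centre (half-way up, 18 mm over its underside) of the largest loose control unit: a bare aluminium box 100 x 56 x 36 mm high with lengthwise cooling fins on top and a black connector strip across one end. Its x axis runs along the 100 mm length, y across the 56 mm width, z up. About 0.35 kg.
- unit_medium_center (a point): Centre (18 mm over its underside) of the middle-sized control unit: a smooth aluminium box without fins, 76 x 44 x 36 mm high, with a flat steel plate on top and a narrow black strip near one end. x along the 76 mm length, y across the 44 mm width, z up. About 0.22 kg.
- unit_small_center (a point): Centre (18 mm over its underside) of the smallest control unit: a square grey plastic box 46 x 46 x 36 mm high with a steel disc on top. x and y along its sides, z up. About 0.09 kg.
- station_nest (a point): Centre of the nest floor of the fixed test station (grey base 185 x 116 mm, under the guard); floor 12 mm above the bench. White floor 118 (x) by 74 mm (y) in a black rim 4 mm thick, 7 mm high over the floor; the unit lies lengthwise along x. x points from the knob side to the hinge side, z up. Two 8 mm rest posts, 69 mm high, stand 50 mm nearer the knob, 51 mm to either side.
- tray_oblong_floor (a point): Centre of the inner floor of the fixed oblong holding tray: white floor 94 mm (along x) by 62 mm (along y), 3 mm above the bench, black walls 4 mm thick that rise 7 mm above the floor (10 mm above the bench). z up.
- tray_square_floor (a point): Centre of the inner floor of the fixed square holding tray: white floor 64 x 64 mm, 3 mm above the bench, black walls 4 mm thick that rise 7 mm above the floor (10 mm above the bench). z up.
- guard (a joint): Angle of the station's hinged guard (steel frame, clear window, 145 x 112 x 6 mm), rad: 0 fully closed (level, 72 mm above the bench), grows as the knob end is lifted, 1.57 upright, 1.75 the stop (leaning slightly back). It starts closed or a little ajar (up to 0.3). A stiff hinge keeps it where it is left; moving it takes about 2 to 4 N at the knob.
- guard_knob (a point): Centre of the guard's black knob: a cylinder 20 mm in diameter, 30 mm long, its axis level along the station's y, on a stem 35 mm beyond the middle of the guard's free edge. It can be gripped from above on its flat ends (30 mm apart, along y) and turns between the fingers as the guard swings. It lies 180 mm from the hinge axis.
- guard_hinge (a point): Middle of the guard's hinge axis, fixed on the station's far end, 72 mm above the bench and 90 mm beyond the nest's centre along the station's x. The axis runs along the station's y (this point's y); x and z are as for the station.
Not all that is in view belongs to the job. What is shaped like the part that bears unit_medium_center but blue is not meant.

How it is judged:
By the outcome, as a careful person would: the job done as asked, in the order asked, and still so for the second after the job is handed in, with the robot touching nothing.
It also fails if it takes over 134 s, if anything falls off the work surface, if the arm or the gripper's body presses on something with over 40 N, if the wrist force passes 120 N, or if a joint passes its speed limit or range.

## Working session

There is one attempt and no reset: what is moved stays moved. The work goes in short steps, Python scripts to look and compute and a tool call to move; the robot and the scene stay as the last step left them, time stands still between calls to the robot, and variables do not carry over. Pictures are saved under pics/ and viewed, and the job is handed in when it is done.

Besides the shell and the picture viewer there is one more tool, called after ">>>" as name(argument=value, ...) on one line, values as JSON. move_arm: Moves the arm, as the interface text tells. Its arguments: {"type":"object","properties":{"targets":{"type":"array"},"hand":{"type":"number"},"squeeze":{"type":"number"}},"required":["targets"]}

```bash
ls; mkdir -p pics; python3 - <<'E'
from rig import env,get_image
import cv2,numpy as np
s=env.observe();print(s)
for n in ["scene","top","wrist"]:
    d=get_image(n);cv2.imwrite(f"pics/{n}0.png",d["pixels"][:,:,::-1]);np.savez(f"{n}0.npz",**d)
    print(n,[(k,d[k]) for k in d if k not in("pixels","z_map")])
E
```

```text
pics
{'time_s': 0.0, 'q': array([ 5.28677320e+01,  2.18422819e+01,  7.43848149e+01, -3.81980334e-04,
        8.38596145e+01, -1.23359121e+01]), 'qvel': array([0.02940152, 0.09190362, 0.06492117, 0.11441371, 0.09358856,
       0.02966167]), 'joint_efforts': array([-6.06278554e-04, -4.48470211e+01, -2.31278479e+01, -2.02842821e-04,
        4.81228155e-03, -2.32689686e-06]), 'position': array([0.23049495, 0.49905665, 0.23869931]), 'tool_rot': array([[ 9.07804312e-01, -9.08288323e-04,  4.19393021e-01],
       [-4.19393885e-01, -1.21054832e-03,  9.07803560e-01],
       [-3.16851858e-04, -9.99998855e-01, -1.47987155e-03]]), 'ft_force': array([0.38764427, 0.02573758, 0.00292296]), 'wrist_torque': array([0.03801759, 0.02705997, 0.0164001 ]), 'grip_width': 0.08546292167792932}
scene [('intrinsics', array([[485.609355  ,   0.        , 306.92760749],
       [  0.        , 485.609355  , 242.23546854],
       [  0.        ,   0.        ,   1.        ]])), ('R', array([[-0.49528961,  0.86857822,  0.0161269 ],
       [ 0.65642155,  0.38634211, -0.64795874],
       [-0.56903335, -0.31034119, -0.7615
[... 276 characters left out ...]
576, -0.03490877],
       [-0.99066954,  0.02568959, -0.13384282],
       [ 0.13462796,  0.03174644, -0.99038754]])), ('t', array([0.03491777, 0.5403398 , 1.02902199]))]
wrist [('intrinsics', array([[371.64829954,   0.        , 318.07184334],
       [  0.        , 371.64829954, 247.49750136],
       [  0.        ,   0.        ,   1.        ]])), ('mount', array([[ 3.56619379e-04,  9.46753302e-01,  3.21959715e-01,
        -8.16031229e-02],
       [ 3.20363309e-04, -3.21959827e-01,  9.46753277e-01,
        -1.34709306e-01],
       [ 9.99999885e-01, -2.34486486e-04, -4.18122134e-04,
        -4.34920216e-05],
       [ 0.00000000e+00,  0.00000000e+00,  0.00000000e+00,
         1.00000000e+00]]))]
```

View pics/top0.png

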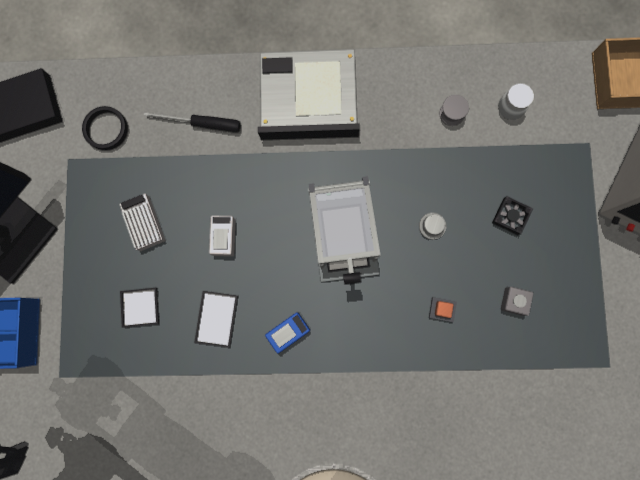

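View pics/scene0.png

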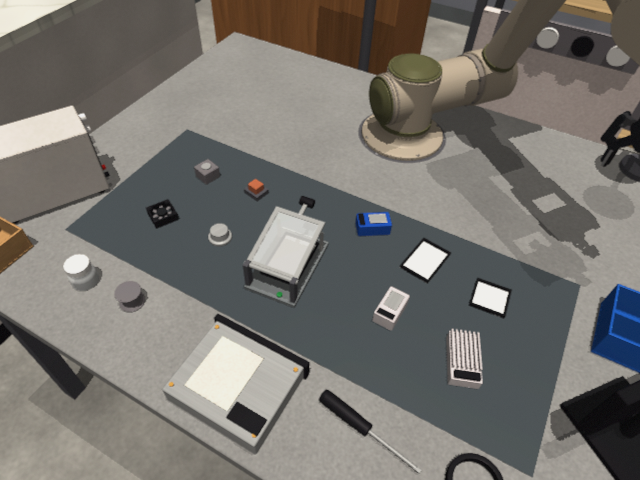

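View pics/wrist0.png

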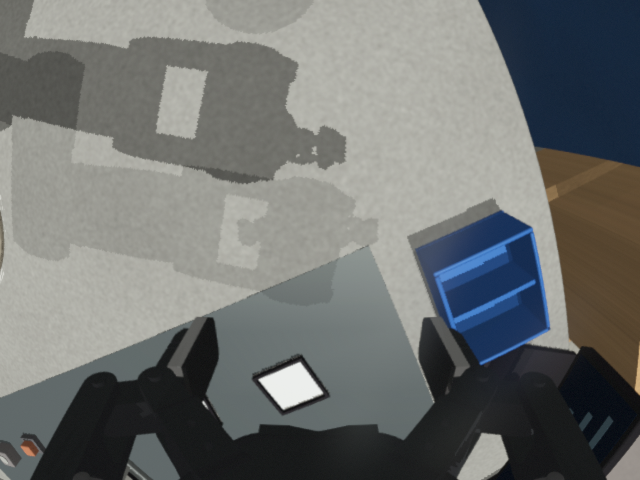

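The top view (image up is +x, left is +y) shows:

| Item | Pixel |
|---|---|
| Finned unit | (142,222) |
| Medium unit | (222,237) |
| Station | (345,235), knob (353,294) |
| Square tray | (140,308) |
| Oblong tray | (217,320) |
| Small disc unit | (518,301) |
| Blue decoy | (288,333) |

Next I'll measure these.

```bash
cat > h.py <<'E'
import numpy as np,cv2
def load(n): return dict(np.load(n+".npz"))
def ray(d,uv):
    K,R,t=d["intrinsics"],d["R"],d["t"]
    uv=np.atleast_2d(np.array(uv,float))
    c=np.c_[(uv-[K[0,2],K[1,2]])/[K[0,0],K[1,1]],np.ones(len(uv))]
    return -R.T@t, c@R
def plane(d,uv,z):
    o,r=ray(d,uv); return o+r*((z-o[2])/r[:,2])[:,None]
def cloud(d):
    h,w=d["z_map"].shape;u,v=np.meshgrid(np.arange(w),np.arange(h))
    o,r=ray(d,np.c_[u.ravel(),v.ravel()]); 
    return (o+r*d["z_map"].ravel()[:,None]).reshape(h,w,3)
E
python3 - <<'E'
from h import *
for n in ["top0","scene0"]:
    d=load(n);P=cloud(d)
    print(n,"bench z", [P[v,u].round(4).tolist() for u,v in ([(80,270),(300,200),(400,340)] if n=="top0" else [(350,330),(230,300),(530,350)])])
    if n=="top0":
      for nm,(x0,y0,x1,y1) in dict(large=(112,185,172,258),med=(200,205,242,265),small=(495,280,540,325),osq=(425,290,460,325),tsq=(112,280,168,335),tob=(188,282,245,355)).items():
        sub=P[y0:y1,x0:x1];g=d["pixels"][y0:y1,x0:x1].astype(int)
        if nm[0]=='t': m=(g.min(2)>180);zz=0.003
        else: m=(sub[...,2]>0.025);zz=None
        m=m.astype(np.uint8)
        nn,l,st,_=cv2.connectedComponentsWithStats(m);k=1+np.argmax(st[1:,4]);m=(l==k)
        q=sub[m]; zt=np.median(q[:,2]) if zz is None else zz
        v,u=np.nonzero(m);W=plane(d,np.c_[u+x0,v+y0],zt if zz is None else zz)
        r=cv2.minAreaRect((W[:,:2]*1000).astype(np.float32))
        print(nm,"ztop",zt.round(4),"rect mm",np.round(r[0],1),np.round(r[1],1),round(r[2],1),"pix",m.sum())
      cv2.imwrite("pics/zoom_top.png",cv2.resize(d["pixels"][160:340,250:430,::-1],None,fx=3.3,fy=3.3,interpolation=cv2.INTER_CUBIC))
      cv2.imwrite("pics/zoom_small.png",cv2.resize(d["pixels"][190:330,400:560,::-1],None,fx=4,fy=4,interpolation=cv2.INTER_CUBIC))
    else: cv2.imwrite("pics/zoom_scene.png",cv2.resize(d["pixels"][180:310,220:350,::-1],None,fx=4.5,fy=4.5,interpolation=cv2.INTER_CUBIC))
E
```

```text
top0 bench z [[0.5001, 0.4957, 0.0003], [0.6301, 0.0522, 0.0009], [0.3496, -0.1358, 0.0029]]
large ztop 0.0325 rect mm [589.9 364.5] [100.2  56.5] 20.8 pix 1199
med ztop 0.034 rect mm [558.3 204.6] [46.1 76.3] 86.0 pix 891
small ztop 0.0336 rect mm [ 418.8 -355.7] [48.5 46.2] 74.5 pix 636
osq ztop 0.0311 rect mm [ 406. -218.] [30.3 27.7] 77.4 pix 239Traceback (most recent call last):
  File "<stdin>", line 15, in <module>
AttributeError: 'float' object has no attribute 'round'
```

```bash
cat > seg.py <<'E'
from h import *
d=load("top0");P=cloud(d)
for nm,(x0,y0,x1,y1) in dict(large=(112,185,172,258),med=(200,205,242,265),small=(495,280,540,325),tsq=(112,280,168,335),tob=(188,282,245,355)).items():
    sub=P[y0:y1,x0:x1];g=d["pixels"][y0:y1,x0:x1].astype(int)
    for th in ([160,190] if nm[0]=='t' else [0.02,0.03]):
        m=(g.min(2)>th) if nm[0]=='t' else (sub[...,2]>th)
        nn,l,st,_=cv2.connectedComponentsWithStats(m.astype(np.uint8));m=l==1+np.argmax(st[1:,4])
        v,u=np.nonzero(m);W=plane(d,np.c_[u+x0,v+y0],0.003 if nm[0]=='t' else 0.036)
        r=cv2.minAreaRect((W[:,:2]*1000).astype(np.float32))
        print(nm,th,"rect mm",np.round(r[0],1),np.round(r[1],1),round(r[2],1),"centroid",(W[:,:2].mean(0)*1000).round(1))
cv2.imwrite("pics/zoom_top.png",cv2.resize(d["pixels"][160:340,250:430,::-1],None,fx=3.3,fy=3.3,interpolation=cv2.INTER_CUBIC))
cv2.imwrite("pics/zoom_small.png",cv2.resize(d["pixels"][190:330,400:560,::-1],None,fx=4,fy=4,interpolation=cv2.INTER_CUBIC))
d=load("scene0");cv2.imwrite("pics/zoom_scene.png",cv2.resize(d["pixels"][180:310,220:350,::-1],None,fx=4.5,fy=4.5,interpolation=cv2.INTER_CUBIC))
E
python3 seg.py
```

```text
large 0.02 rect mm [588.8 362.4] [101.3  57.6] 20.7 centroid [588.6 362.5]
large 0.03 rect mm [574.3 381. ] [76.1 12.6] 20.6 centroid [574.3 381. ]
med 0.02 rect mm [557.4 204.2] [46.5 77.1] 86.4 centroid [557.5 204. ]
med 0.03 rect mm [558.1 205. ] [44.6 75.9] 86.1 centroid [557.8 204.9]
small 0.02 rect mm [ 418.6 -354.4] [49.3 46.6] 74.5 centroid [ 418.6 -354.9]
small 0.03 rect mm [ 418.7 -355.9] [46.3 45.7] 74.7 centroid [ 418.5 -356.4]
tsq 160 rect mm [422.3 373.3] [60.7 60.7] 4.4 centroid [422.1 373.1]
tsq 190 rect mm [423.  373.4] [59.  58.9] 4.0 centroid [422.8 373.4]
tob 160 rect mm [397.1 220.9] [59.3 91.7] 81.1 centroid [396.9 220.9]
tob 190 rect mm [397.8 221.2] [58.  90.3] 81.1 centroid [397.5 221.2]
```

View pics/zoom_top.png

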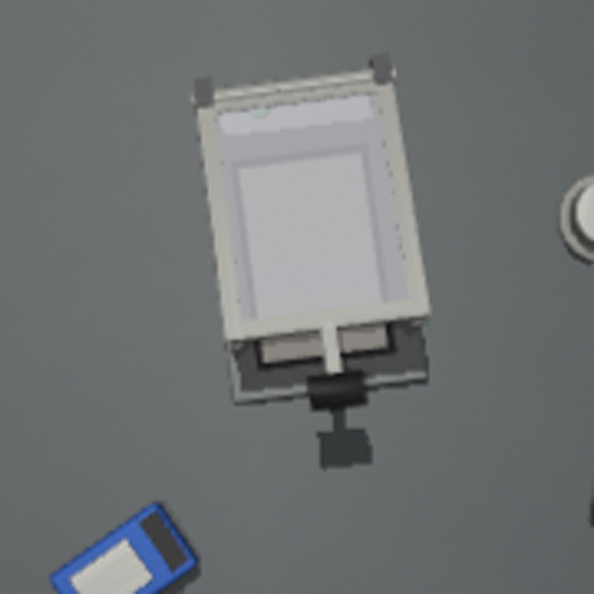

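View pics/zoom_scene.png

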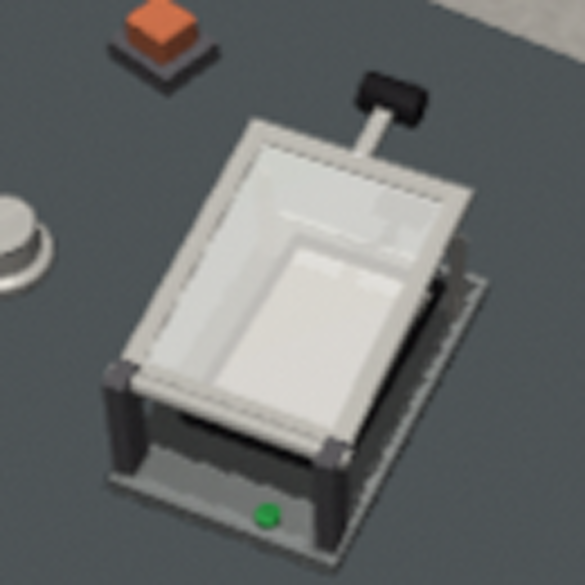

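View pics/zoom_small.png

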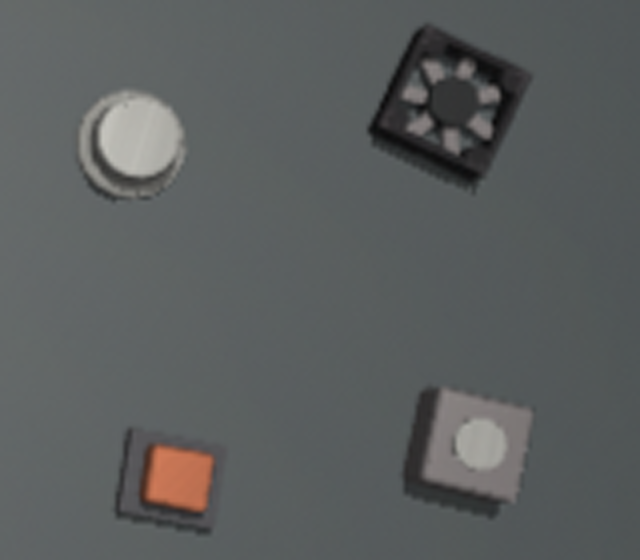

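```bash
cat > st.py <<'E'
from h import *
T=load("top0");S=load("scene0")
def tz(p,o,f): return np.array(p)/f+o-0.5+0.5/f
f=3.3
tp=lambda p: tz(p,[250,160],3.3); sp=lambda p: tz(p,[220,180],4.5)
for z in (0.0,0.01):
  a=plane(T,[tp((235,404)),tp((428,381))],z); b=plane(S,[sp((487,281)),sp((335,569)),sp((110,480))],z)
  print(z,"top front L,R",a.round(4).tolist(),"\n scene frontL, backL, backR",b.round(4).tolist())
PT=cloud(T);PS=cloud(S)
for nm,d,P,(x0,y0,x1,y1) in (("top",T,PT,(340,268,365,290)),("scene",S,PS,(297,192,318,212))):
    sub=P[y0:y1,x0:x1].reshape(-1,3);g=d["pixels"][y0:y1,x0:x1].reshape(-1,3)
    k=(g.max(1)<45)&(sub[:,2]>0.05);q=sub[k];print(nm,"knob",k.sum(),q.mean(0).round(4),q.min(0).round(4),q.max(0).round(4))
# guard frame bright points
for nm,d,P,(x0,y0,x1,y1) in (("top",T,PT,(300,175,385,265)),("scene",S,PS,(240,200,330,285))):
    sub=P[y0:y1,x0:x1].reshape(-1,3);k=(sub[:,2]>0.055);q=sub[k];print(nm,k.sum(),q.min(0).round(3),q.max(0).round(3))
    np.save(nm+"_g.npy",q)
for u,v in [tp((218,290)),tp((205,150)),tp((300,328)),tp((410,290)),tp((388,120)),tp((300,82))]:
    print("frame top", PT[int(round(v)),int(round(u))].round(4))
E
python3 st.py
```

```text
0.0 top front L,R [[0.4647, 0.0141, 0.0], [0.4756, -0.101, 0.0]] 
 scene frontL, backL, backR [[0.4572, 0.0106, -0.0], [0.6432, 0.0319, 0.0], [0.6539, -0.0836, 0.0]]
0.01 top front L,R [[0.4641, 0.0139, 0.01], [0.4749, -0.1002, 0.01]] 
 scene frontL, backL, backR [[0.465, 0.0141, 0.01], [0.6487, 0.0352, 0.01], [0.6594, -0.0789, 0.01]]
top knob 121 [ 0.4631 -0.0439  0.1139] [ 0.4548 -0.0577  0.1067] [ 0.4742 -0.0279  0.1194]
scene knob 115 [ 0.4722 -0.0377  0.118 ] [ 0.4538 -0.0567  0.0967] [1.1074 0.3112 0.8374]
top 4815 [ 0.398 -0.095  0.059] [0.655 0.033 1.093]
scene 3877 [ 0.454 -0.095  0.055] [1.107 0.311 0.837]
frame top [0.5308 0.0218 0.0126]
frame top [0.6034 0.0255 0.0788]
frame top [ 0.4987 -0.0253  0.1035]
frame top [ 0.5173 -0.085   0.1009]
frame top [ 0.6167 -0.0768  0.0829]
frame top [ 0.6423 -0.0295  0.0767]
```

```bash
cat > plan.py <<'E'
import sys,numpy as np
from scipy.spatial.transform import Rotation as Ro
from rig import env
def Ry(yaw):
    a=np.radians(yaw);c,s=np.cos(a),np.sin(a)
    return np.array([[s,0,c],[-c,0,s],[0,-1,0]])
def plan(way,step=58,ang=.16,rnd=0.5,arnd=.005):
    """way: list of (x,y,z mm, jaw yaw deg)"""
    s=env.observe();p=s["position"]*1000;R=s["tool_rot"]
    print("t",round(s["time_s"],2),"p",p.round(1),"jaw",round(float(np.degrees(np.arctan2(R[1,2],R[0,2]))),1),"q",s["q"].round(0),"w",round(s["grip_width"]*1000,1),"F",s["ft_force"].round(1))
    rows=[]
    for w in way:
        P=np.array(w[:3],float);RT=Ry(w[3])
        rv=Ro.from_matrix(R.T@RT).as_rotvec()
        D=P-p;n=max(1,int(np.ceil(max(np.linalg.norm(D)/step,np.linalg.norm(rv)/ang))))
        P0=p.copy()
        for k in range(n):
            sh=np.round(R.T@(P0+D*(k+1)/n-p)/rnd)*rnd
            rv=Ro.from_matrix(R.T@RT).as_rotvec()/(n-k);rv=np.round(rv/arnd)*arnd
            p=p+R@sh;R=R@Ro.from_rotvec(rv).as_matrix();rows.append([*sh,*rv])
    while len(rows)%5: rows.append([0]*6)
    for i in range(0,len(rows),5):
        print("["+",  ".join(",".join(f"{v:g}" for v in np.round(r,3)+0.0) for r in rows[i:i+5])+"]")
    print("end",p.round(1))
def st():
    s=env.observe();R=s["tool_rot"]
    print("t",round(s["time_s"],2),"p",(s["position"]*1000).round(1),"jaw",round(float(np.degrees(np.arctan2(R[1,2],R[0,2]))),1),"w",round(s["grip_width"]*1000,1),"F",s["ft_force"].round(1))
if __name__=="__main__":
    st() if len(sys.argv)<2 else plan(eval(sys.argv[1]),**(eval("dict(%s)"%sys.argv[2]) if len(sys.argv)>2 else {}))
E
python3 plan.py "[(464,-43,200,95.7)]"
```

```text
t 0.15 p [230.6 499.1 238.9] jaw 65.2 q [ 53.  22.  74.  -0.  84. -12.] w 85.6 F [ 0.8 -0.3  0.2]
[40,3.5,-36,0,-0.05,0,  38,3.5,-37.5,0,-0.05,0,  36,3.5,-40,0,-0.05,0,  34.5,4,-41,0,-0.05,0,  32,3.5,-43,0,-0.045,0]
[30,3.5,-44.5,0,-0.05,0,  27.5,3.5,-46,0,-0.045,0,  26,3.5,-47,0,-0.05,0,  23,3.5,-48.5,0,-0.045,0,  21.5,3.5,-49.5,0,-0.05,0]
[18.5,3.5,-50,0,-0.045,0,  0,0,0,0,0,0,  0,0,0,0,0,0,  0,0,0,0,0,0,  0,0,0,0,0,0]
end [464.1 -42.9 200.2]
```

>>> move_arm(targets=[40,3.5,-36,0,-0.05,0,38,3.5,-37.5,0,-0.05,0,36,3.5,-40,0,-0.05,0,34.5,4,-41,0,-0.05,0,32,3.5,-43,0,-0.045,0], hand=1, squeeze=40)

```text
time_s: 0.78
position: [0.3373, 0.2515, 0.2212]
tool_rot: [[0.983, 0.0, 0.185], [-0.185, -0.0, 0.983], [0.0, -1.0, -0.0]]
ft_force: [1.4, 0.2, 1.2]
grip_width: 0.0853
```

>>> move_arm(targets=[30,3.5,-44.5,0,-0.05,0,27.5,3.5,-46,0,-0.045,0,26,3.5,-47,0,-0.05,0,23,3.5,-48.5,0,-0.045,0,21.5,3.5,-49.5,0,-0.05,0])

```text
time_s: 1.4
position: [0.4435, 0.0045, 0.2037]
tool_rot: [[0.999, 0.0, -0.054], [0.054, 0.0, 0.999], [0.0, -1.0, 0.0]]
ft_force: [1.0, 0.4, -0.3]
grip_width: 0.0856
```

>>> move_arm(targets=[18.5,3.5,-50,0,-0.045,0,0,0,0,0,0,0,0,0,0,0,0,0,0,0,0,0,0,0,0,0,0,0,0,0])

```text
time_s: 2.02
position: [0.464, -0.0418, 0.2005]
tool_rot: [[0.995, 0.0, -0.098], [0.098, -0.0, 0.995], [0.0, -1.0, -0.0]]
ft_force: [-0.4, -0.6, -1.0]
grip_width: 0.0853
```

```bash
cat > wr.py <<'E'
from h import *
from rig import env,get_image
def shot(n,tag):
    s=env.observe();d=get_image(n);d["p"]=s["position"];d["Rt"]=s["tool_rot"]
    np.savez(f"{n}_{tag}.npz",**d);cv2.imwrite(f"pics/{n}_{tag}.png",d["pixels"][:,:,::-1]);return d
def wplane(d,uv,z):
    K,M=d["intrinsics"],d["mount"];uv=np.atleast_2d(np.array(uv,float))-[K[0,2],K[1,2]]
    r=np.linalg.norm(uv,axis=1);th=r/K[0,0]
    c=np.c_[uv/np.maximum(r,1e-9)[:,None]*np.sin(th)[:,None],np.cos(th)]
    Rw=d["Rt"]@M[:3,:3];o=d["Rt"]@M[:3,3]+d["p"];w=c@Rw.T
    return o+w*((z-o[2])/w[:,2])[:,None]
if __name__=="__main__":
    import sys
    for a in sys.argv[1:-1]: shot(a,sys.argv[-1])
E
python3 wr.py wrist a; python3 plan.py "[(464,-43,99,95.7)]"
```

```text
t 2.08 p [464.  -42.  200.5] jaw 95.6 q [ -20.   15.   91.   -0.   74. -115.] w 85.4 F [ 0.3 -0.1 -0.1]
[0,51,-0.5,0,0,0,  0,50.5,-0.5,0,0,0,  0,0,0,0,0,0,  0,0,0,0,0,0,  0,0,0,0,0,0]
end [464.1 -43.   99. ]
```

View pics/wrist_a.png

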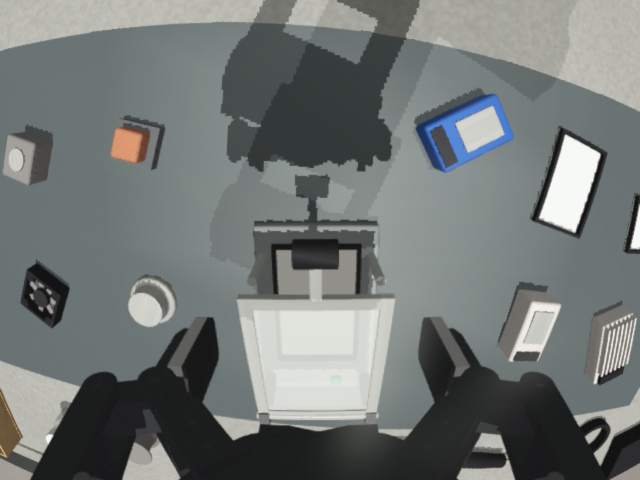

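The knob appears at (316,254), centred between the fingers. I'll check it by casting the ray before descending.

```bash
python3 - <<'E'
from wr import *
d=load("wrist_a")
print(wplane(d,[(316,254),(291,254),(340,254)],0.113).round(4))
E
```

```text
[[ 0.4623 -0.0441  0.113 ]
 [ 0.4639 -0.0599  0.113 ]
 [ 0.4608 -0.0289  0.113 ]]
```

>>> move_arm(targets=[0,51,-0.5,0,0,0,0,50.5,-0.5,0,0,0,0,0,0,0,0,0,0,0,0,0,0,0,0,0,0,0,0,0])

```text
time_s: 2.7
position: [0.4652, -0.0439, 0.1007]
tool_rot: [[0.995, 0.003, -0.097], [0.097, -0.001, 0.995], [0.003, -1.0, -0.002]]
ft_force: [-0.1, 0.7, -0.6]
grip_width: 0.0854
```

```bash
python3 plan.py; python3 wr.py wrist scene b
```

```text
t 2.7 p [465.2 -43.9 100.7] jaw 95.6 w 85.4 F [-0.1  0.7 -0.6]
```

View pics/wrist_b.png

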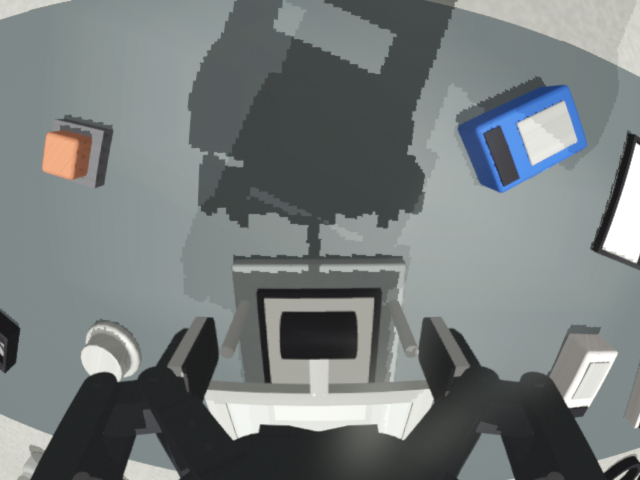

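View pics/scene_b.png

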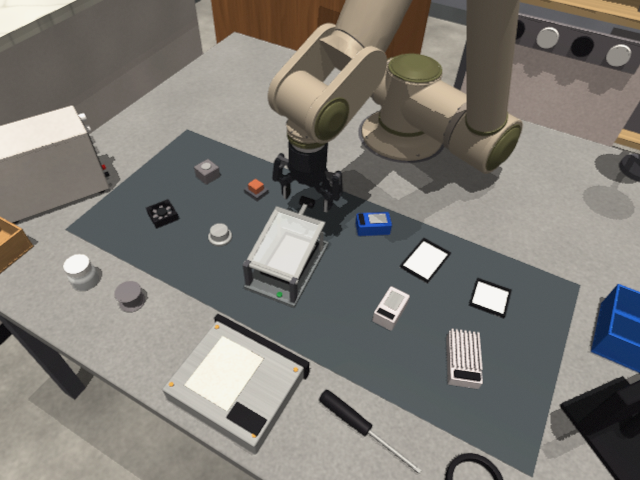

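The knob sits at (318,335) between the pads at (200,355) and (440,355), so I'll close on it.

>>> move_arm(targets=[0,0,0,0,0,0,0,0,0,0,0,0,0,0,0,0,0,0,0,0,0,0,0,0,0,0,0,0,0,0], hand=-1, squeeze=40)

```text
time_s: 3.42
position: [0.4643, -0.0438, 0.0989]
tool_rot: [[0.995, -0.0, -0.097], [0.097, -0.0, 0.995], [-0.0, -1.0, -0.0]]
ft_force: [-1.2, -3.2, 1.0]
grip_width: 0.0291
```

>>> move_arm(targets=[0,0,0,0,0,0,0,0,0,0,0,0,0,0,0,0,0,0,0,0,0,0,0,0,0,0,0,0,0,0])

```text
time_s: 4.05
position: [0.4643, -0.0438, 0.0988]
tool_rot: [[0.995, -0.0, -0.097], [0.097, -0.0, 0.995], [-0.0, -1.0, -0.0]]
ft_force: [-1.6, -4.6, 2.4]
grip_width: 0.0293
```

```bash
python3 plan.py; python3 wr.py wrist c;python3 - <<'E'
from plan import *
# arc: TCP = hinge + (-.18cos*ux, ..., .18 sin) + off
s=env.observe();p=s["position"]*1000
ya=np.radians(5.7);u=np.array([np.cos(ya),np.sin(ya)])
th0=.21;H=p[:2]+180*np.cos(th0)*u;Z=p[2]-180*np.sin(th0);print(H,Z)
way=[]
for th in np.linspace(th0,1.72,16)[1:]:
    way.append((*(H-180*np.cos(th)*u),Z+180*np.sin(th),95.7))
plan(way)
E
```

```text
t 4.05 p [464.3 -43.8  98.8] jaw 95.6 w 29.3 F [-1.6 -4.6  2.4]
[639.45079095 -26.3136795 ] 61.303882667885176
t 4.1 p [464.3 -43.8  98.8] jaw 95.6 q [ -20.   23.   99.   -0.   57. -116.] w 29.4 F [-2.1 -4.7  2.4]
[4.5,-17.5,0,0,0,0,  6.5,-17,0,0,0,0,  8,-16,0,0,0,0,  10,-15.5,0,0,0,0,  11,-14.5,0,0,0,0]
[12.5,-13,0,0,0,0,  13.5,-11.5,0,0,0,0,  15,-10.5,0,0,0,0,  16,-8.5,0,0,0,0,  16.5,-7.5,0,0,0,0]
[17.5,-5,0.5,0,0,0,  17.5,-4,0,0,0,0,  18,-2,0,0,0,0,  18.5,0,0,0,0,0,  18,2,0,0,0,0]
end [666.3 -23.6 239.3]
```

View pics/wrist_c.png

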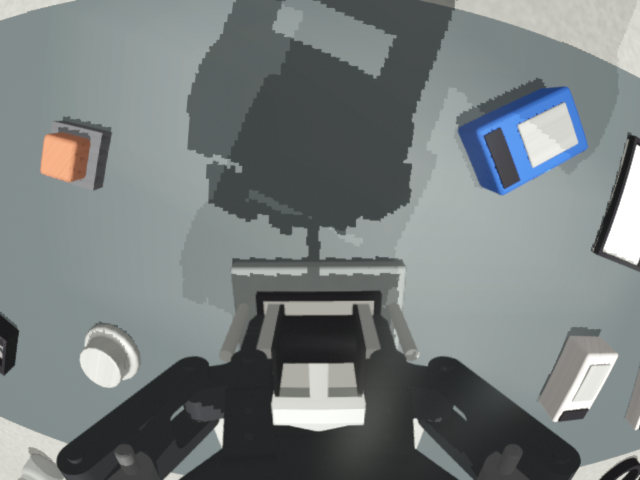

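The pads are closed on the knob's ends at 29 mm wide (knob at (318,340)). Now I'll swing the guard along the arc.

>>> move_arm(targets=[4.5,-17.5,0,0,0,0,6.5,-17,0,0,0,0,8,-16,0,0,0,0,10,-15.5,0,0,0,0,11,-14.5,0,0,0,0])

```text
time_s: 4.72
position: [0.5038, -0.0396, 0.1789]
tool_rot: [[0.995, -0.002, -0.097], [0.097, 0.0, 0.995], [-0.002, -1.0, 0.001]]
ft_force: [3.9, -4.0, -9.4]
grip_width: 0.0295
```

>>> move_arm(targets=[12.5,-13,0,0,0,0,13.5,-11.5,0,0,0,0,15,-10.5,0,0,0,0,16,-8.5,0,0,0,0,16.5,-7.5,0,0,0,0])

```text
time_s: 5.35
position: [0.5767, -0.0321, 0.2297]
tool_rot: [[0.995, -0.004, -0.097], [0.097, 0.001, 0.995], [-0.004, -1.0, 0.002]]
ft_force: [-1.9, -2.8, -5.2]
grip_width: 0.0287
```

```bash
python3 wr.py scene d
```

```text
(no output)
```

View pics/scene_d.png

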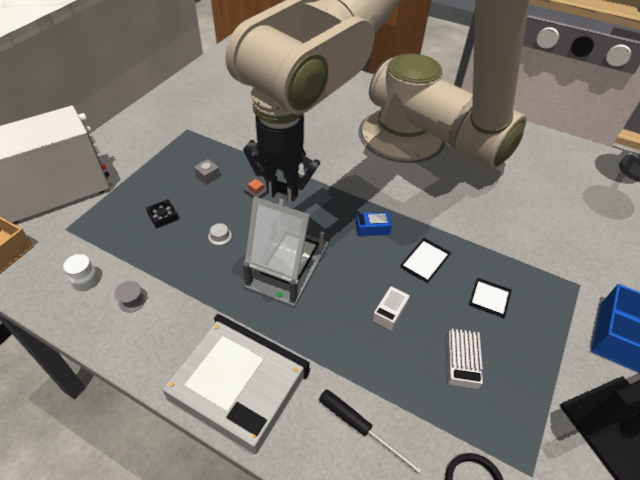

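The guard follows at about 65°, with its frame at (278,240), and the forces are small. I'll continue the swing.

>>> move_arm(targets=[17.5,-5,0.5,0,0,0,17.5,-4,0,0,0,0,18,-2,0,0,0,0,18.5,0,0,0,0,0,18,2,0,0,0,0])

```text
time_s: 6.02
position: [0.6662, -0.0228, 0.2394]
tool_rot: [[0.995, -0.001, -0.098], [0.098, 0.001, 0.995], [-0.001, -1.0, 0.001]]
ft_force: [-3.0, 0.3, 3.4]
grip_width: 0.029
```

```bash
python3 plan.py; python3 wr.py scene e
```

```text
t 6.03 p [666.2 -22.8 239.4] jaw 95.6 w 29.0 F [-3.   0.3  3.4]
```

View pics/scene_e.png

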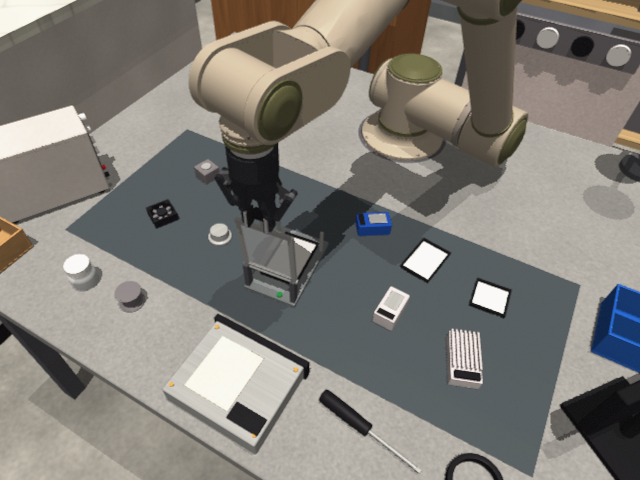

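The guard stands about upright. I'll open the hand and then lift straight up.

>>> move_arm(targets=[0,0,0,0,0,0,0,0,0,0,0,0,0,0,0,0,0,0,0,0,0,0,0,0,0,0,0,0,0,0], hand=1)

```text
time_s: 6.7
position: [0.6662, -0.0235, 0.2394]
tool_rot: [[0.995, 0.0, -0.097], [0.097, 0.0, 0.995], [0.0, -1.0, -0.0]]
ft_force: [-0.9, 0.7, -0.0]
grip_width: 0.0857
```

>>> move_arm(targets=[0,-10,0,0,0,0,0,-20,0,0,0,0,0,-30,0,0,0,0,0,-20,0,0,0,0,0,0,0,0,0,0])

```text
time_s: 7.32
position: [0.6666, -0.0235, 0.3214]
tool_rot: [[0.995, 0.004, -0.097], [0.097, -0.001, 0.995], [0.004, -1.0, -0.001]]
ft_force: [0.7, -0.4, -0.9]
grip_width: 0.0853
```

```bash
python3 plan.py "[(600,180,320,110.7),(588.5,362.5,160,110.7)]"
```

```text
t 7.33 p [666.6 -23.5 321.4] jaw 95.6 q [ -12.   33.   43.   -0.  104. -108.] w 85.3 F [ 0.7 -0.4 -0.9]
[-11.5,0,52.5,0,-0.065,0,  -8.5,0.5,52.5,0,-0.065,0,  -4.5,0,53.5,0,-0.065,0,  -1.5,0.5,53.5,0,-0.07,0.005,  11,32,35,0,0,0]
[10.5,32,35,0,0,0,  11,31.5,35,0,0,0,  11,32,35,0,0,0,  11,32,35,0,0,0,  0,0,0,0,0,0]
end [588.7 362.5 160. ]
```

>>> move_arm(targets=[-11.5,0,52.5,0,-0.065,0,-8.5,0.5,52.5,0,-0.065,0,-4.5,0,53.5,0,-0.065,0,-1.5,0.5,53.5,0,-0.07,0,11,32,35,0,0,0])

```text
time_s: 7.95
position: [0.5968, 0.2189, 0.2877]
tool_rot: [[0.934, 0.004, -0.356], [0.356, 0.001, 0.934], [0.004, -1.0, -0.001]]
ft_force: [1.2, 0.5, -0.3]
grip_width: 0.0852
```

>>> move_arm(targets=[10.5,32,35,0,0,0,11,31.5,35,0,0,0,11,32,35,0,0,0,11,32,35,0,0,0,0,0,0,0,0,0])

```text
time_s: 8.57
position: [0.5864, 0.3645, 0.1546]
tool_rot: [[0.934, -0.007, -0.357], [0.357, -0.002, 0.934], [-0.007, -1.0, 0.0]]
ft_force: [-0.1, -0.9, 0.0]
grip_width: 0.0855
```

```bash
python3 wr.py wrist top scene f; python3 plan.py
```

```text
t 8.72 p [588.9 362.3 159.5] jaw 110.7 w 85.3 F [ 0.2 -0.6  1.5]
```

View pics/wrist_f.png

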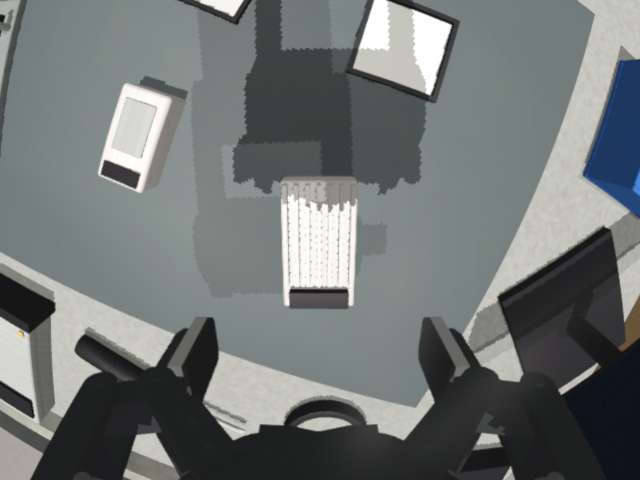

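View pics/top_f.png

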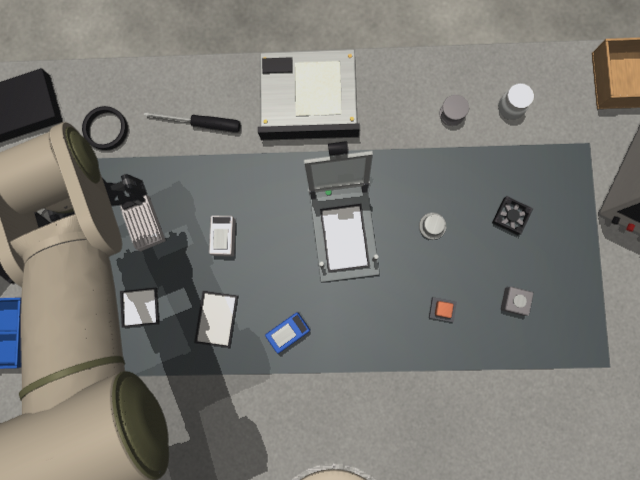

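View pics/scene_f.png

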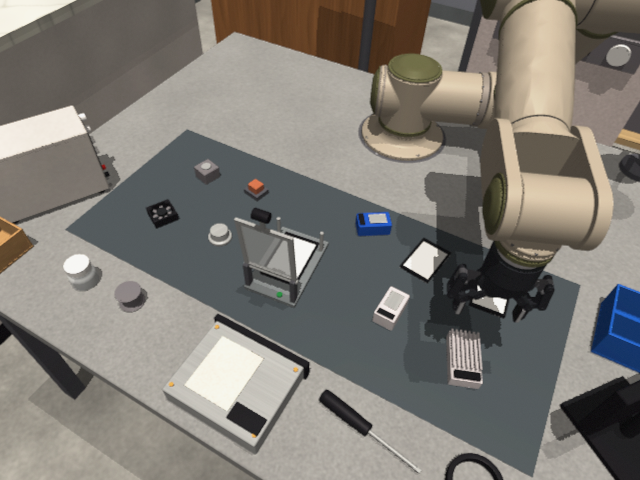

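The guard stands open by itself (knob at (338,150) in the top view) and the nest is visible at (346,238). The wrist view shows the finned unit aligned and centred at column 319. Next I'll measure the nest and the unit.

```bash
python3 - <<'E'
from wr import *
d=load("top_f");P=cloud(d)
x0,y0,x1,y1=318,198,378,278
g=d["pixels"][y0:y1,x0:x1].astype(int)
for th in (160,190):
    m=g.min(2)>th;nn,l,s,_=cv2.connectedComponentsWithStats(m.astype(np.uint8));m=l==1+np.argmax(s[1:,4])
    v,u=np.nonzero(m);W=plane(d,np.c_[u+x0,v+y0],0.012);r=cv2.minAreaRect((W[:,:2]*1000).astype(np.float32));print(np.round(r[0],1),np.round(r[1],1),round(r[2],1))
q=P[140:160,328:350].reshape(-1,3);q=q[q[:,2]>.2];print("knob",len(q),q.mean(0),q.min(0),q.max(0))
w=load("wrist_f");print(wplane(w,[(281,178),(357,178),(352,307),(285,307)],0.034).round(4), wplane(w,[(319,243)],.036))
E
python3 plan.py "[(588.8,362.4,70,110.7),(588.8,362.4,19,110.7)]" "step=40"
```

```text
[546.4 -34.4] [109.1  73.8] 6.0
[545.6 -34.8] [106.7  72.6] 5.9
knob 352 [ 0.65174411 -0.0237916   0.25589559] [ 0.39750309 -0.04156261  0.20414321] [ 0.66770258 -0.00711454  1.0926701 ]
[[0.5522 0.3228 0.034 ]
 [0.5334 0.372  0.034 ]
 [0.6264 0.4069 0.034 ]
 [0.645  0.3583 0.034 ]] [[0.58639377 0.36411898 0.036     ]]
t 8.72 p [588.9 362.3 159.5] jaw 110.7 q [ 22.  39.  56.  -0.  85. -89.] w 85.3 F [ 0.2 -0.6  1.5]
[0,30,0,0,0,0,  0,29.5,0,0,0,0,  0,30,0,0,0,0,  0,25.5,0,0,0,0,  0,25.5,0,0,0,0]
end [589.1 362.3  19. ]
```

>>> move_arm(targets=[0,30,0,0,0,0,0,29.5,0,0,0,0,0,30,0,0,0,0,0,25.5,0,0,0,0,0,25.5,0,0,0,0])

```text
time_s: 9.35
position: [0.5896, 0.3619, 0.019]
tool_rot: [[0.936, 0.002, -0.353], [0.353, 0.001, 0.936], [0.002, -1.0, -0.0]]
ft_force: [0.4, 0.4, -0.4]
grip_width: 0.0856
```

```bash
python3 wr.py wrist g; python3 plan.py
```

```text
t 9.4 p [588.1 361.2  15.3] jaw 110.7 w 85.7 F [-1.8 -0.7 -2.9]
```

View pics/wrist_g.png

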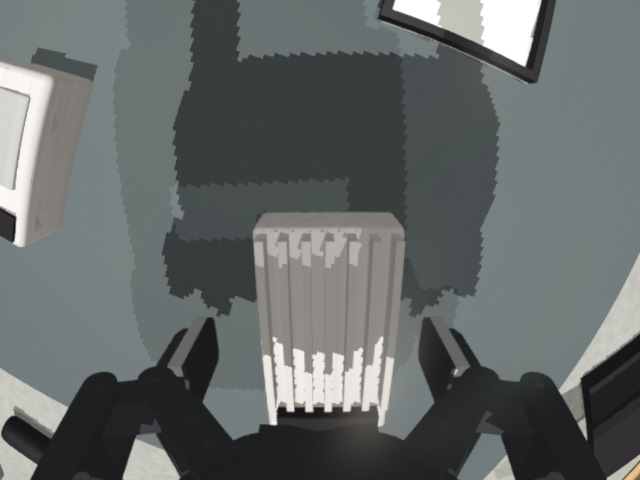

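The unit lies between the pads (columns 255–403), slightly to the right. I'll close on it.

>>> move_arm(targets=[0,0,0,0,0,0,0,0,0,0,0,0,0,0,0,0,0,0,0,0,0,0,0,0,0,0,0,0,0,0], hand=-1, squeeze=50)

```text
time_s: 10.02
position: [0.5897, 0.3631, 0.0207]
tool_rot: [[0.935, 0.004, -0.354], [0.354, 0.001, 0.935], [0.004, -1.0, -0.0]]
ft_force: [-0.8, -1.3, 7.2]
grip_width: 0.0554
```

>>> move_arm(targets=[0,0,0,0,0,0,0,-5,0,0,0,0,0,-15,0,0,0,0,0,-30,0,0,0,0,0,-30,0,0,0,0])

```text
time_s: 10.65
position: [0.5884, 0.363, 0.0999]
tool_rot: [[0.935, -0.0, -0.354], [0.354, 0.0, 0.935], [-0.0, -1.0, 0.0]]
ft_force: [1.7, 0.7, -2.6]
grip_width: 0.0549
```

```bash
python3 wr.py wrist scene hh; python3 plan.py "[(588,361,180,110.7),(545,160,250,103),(550,-34.2,220,95.8)]"
```

```text
t 10.75 p [590.  363.7 102.8] jaw 110.8 q [ 22.  42.  60.   0.  77. -89.] w 55.0 F [ 0.9  0.  -3. ]
[-1,-38.5,-1,0,0,0.005,  -1.5,-38.5,-1,0,0,0,  -28,-17.5,-43,0,0.035,0,  -26,-18,-44,0,0.035,0,  -25,-17.5,-45,0,0.035,0]
[-23,-17.5,-46,0,0.03,0,  -9.5,7.5,-47.5,0,0.03,0,  -8.5,7.5,-48,0,0.03,0,  -7,7.5,-48,0,0.035,0,  -5,7.5,-48.5,0,0.03,0]
end [550.1 -34.4 219.8]
```

View pics/wrist_hh.png

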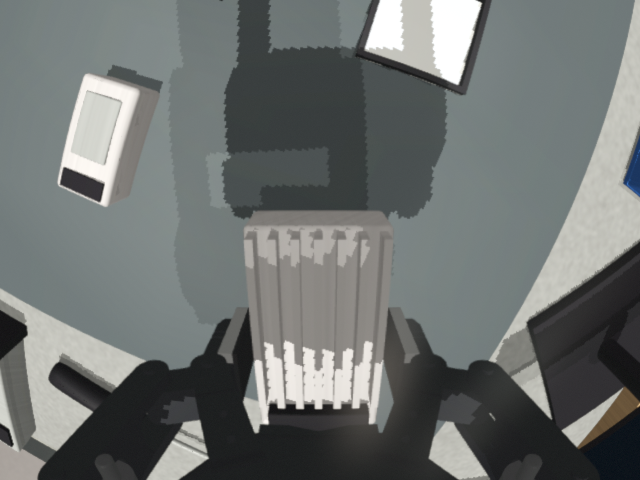

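View pics/scene_hh.png

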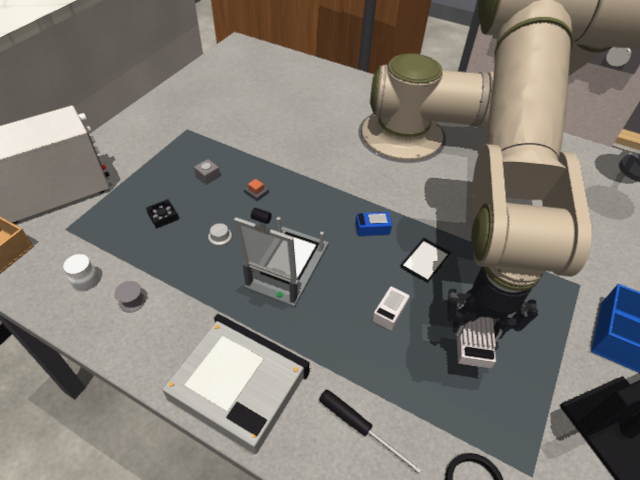

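>>> move_arm(targets=[-1,-38.5,-1,0,0,0,-1.5,-38.5,-1,0,0,0,-28,-17.5,-43,0,0.035,0,-26,-18,-44,0,0.035,0,-25,-17.5,-45,0,0.035,0])

```text
time_s: 11.38
position: [0.5537, 0.2083, 0.2278]
tool_rot: [[0.967, -0.001, -0.254], [0.254, -0.0, 0.967], [-0.001, -1.0, -0.0]]
ft_force: [1.4, -0.9, -2.5]
grip_width: 0.055
```

>>> move_arm(targets=[-23,-17.5,-46,0,0.03,0,-9.5,7.5,-47.5,0,0.03,0,-8.5,7.5,-48,0,0.03,0,-7,7.5,-48,0,0.035,0,-5,7.5,-48.5,0,0.03,0])

```text
time_s: 12.0
position: [0.5485, -0.0364, 0.2148]
tool_rot: [[0.995, -0.001, -0.101], [0.101, 0.0, 0.995], [-0.001, -1.0, 0.001]]
ft_force: [0.4, -0.1, -3.3]
grip_width: 0.0548
```

```bash
python3 wr.py wrist scene i; python3 plan.py "[(550,-34.2,60,95.8)]" "step=40"
```

```text
t 12.1 p [548.5 -38.9 214. ] jaw 95.5 q [ -16.   23.   77.   -0.   80. -112.] w 55.0 F [ 0.7  0.7 -2.7]
[0.5,38.5,1,0,0,0,  0.5,38.5,1.5,0,0,0,  1,38.5,1,0,0,0,  0.5,38.5,1,0,-0.005,-0.005,  0,0,0,0,0,0]
end [550.1 -34.3  60. ]
```

View pics/wrist_i.png

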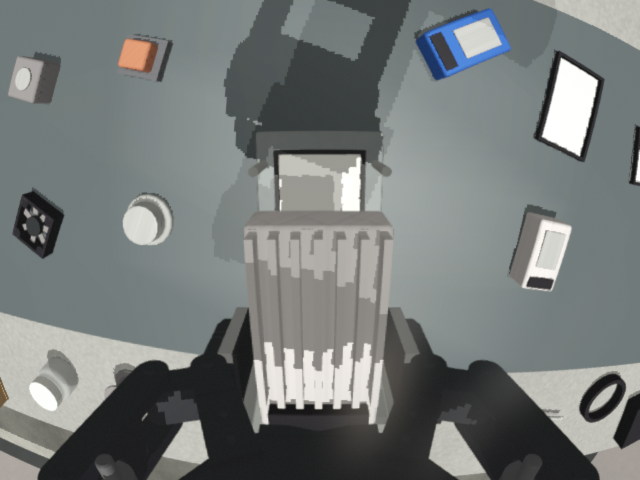

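View pics/scene_i.png

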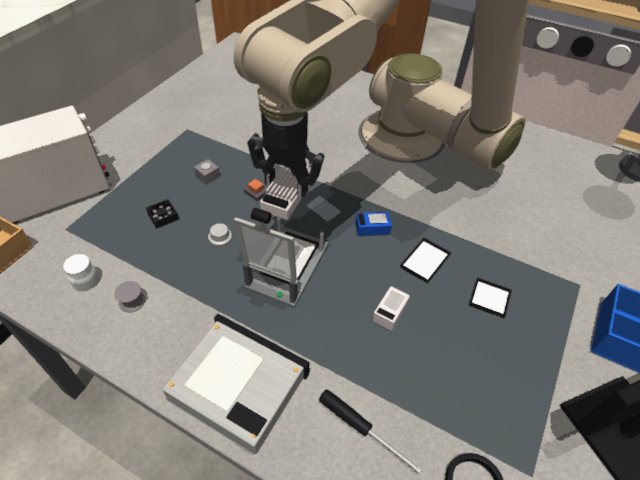

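The nest's near edge shows at row 152, columns 278–364, under the held unit. I'll descend partway and cross-check the front edge.

```bash
python3 - <<'E'
from wr import *
w=load("wrist_i");a=wplane(w,[(279,155),(363,155)],0.012);print(a.round(4),a.mean(0)+.059*np.array([.995,.104,0]), np.linalg.norm(a[0]-a[1]))
E
```

```text
[[ 0.4967 -0.078   0.012 ]
 [ 0.4889 -0.0023  0.012 ]] [ 0.5514829  -0.03399082  0.012     ] 0.07605311917951726
```

>>> move_arm(targets=[0.5,38.5,1,0,0,0,0.5,38.5,1.5,0,0,0,1,38.5,1,0,0,0,0.5,38.5,1,0,-0.005,0,0,0,0,0,0,0])

```text
time_s: 12.72
position: [0.5494, -0.0293, 0.0594]
tool_rot: [[0.994, -0.006, -0.107], [0.107, 0.002, 0.994], [-0.006, -1.0, 0.002]]
ft_force: [-0.2, 0.1, -2.6]
grip_width: 0.0546
```

```bash
python3 wr.py wrist scene j; python3 plan.py "[(549.5,-34.2,34,95.8)]" "step=8"
```

```text
t 12.82 p [551.5 -30.   62.7] jaw 96.2 q [ -15.   33.   88.    0.   59. -112.] w 54.9 F [ 0.4  0.8 -2.6]
[-0.5,7,-1,0,0,0,  -0.5,7.5,-1,0,0,0,  -1,7,-1,0,0.005,0,  -0.5,7,-1,0,0,0,  0,0,0,0,0,0]
end [549.4 -34.3  34.2]
```

View pics/wrist_j.png

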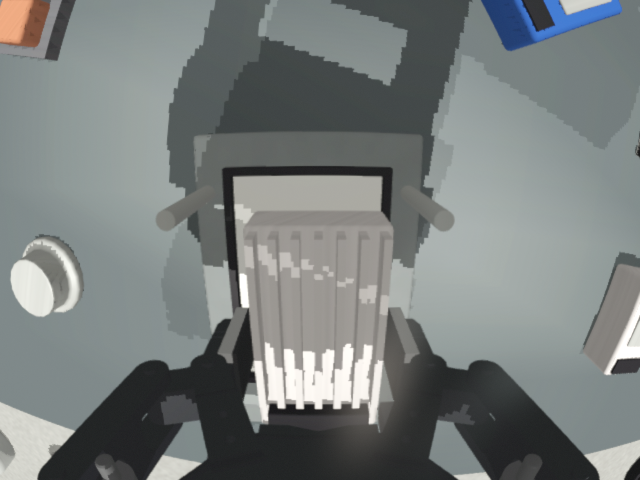

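View pics/scene_j.png

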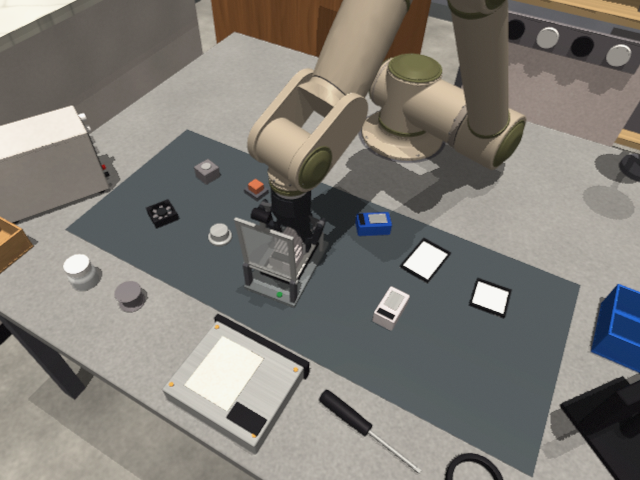

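The unit is about 4 mm too far towards +y in the nest (rim columns 226–390, unit 246–393). The planned rows correct that during the final descent.

>>> move_arm(targets=[-0.5,7,-1.5,0,0,0,0,7,-1.5,0,0.005,0,0,7,-1,0,0.002,0,0,5,0,0,0,0,0,0,0,0,0,0])

```text
time_s: 13.45
position: [0.5508, -0.0342, 0.0354]
tool_rot: [[0.995, -0.001, -0.1], [0.1, 0.0, 0.995], [-0.001, -1.0, 0.0]]
ft_force: [0.5, 0.0, -2.1]
grip_width: 0.0547
```

```bash
python3 wr.py wrist k; python3 plan.py
```

```text
t 13.5 p [551.  -34.2  35.7] jaw 95.7 w 54.8 F [ 0.3 -0.7 -2.8]
```

View pics/wrist_k.png

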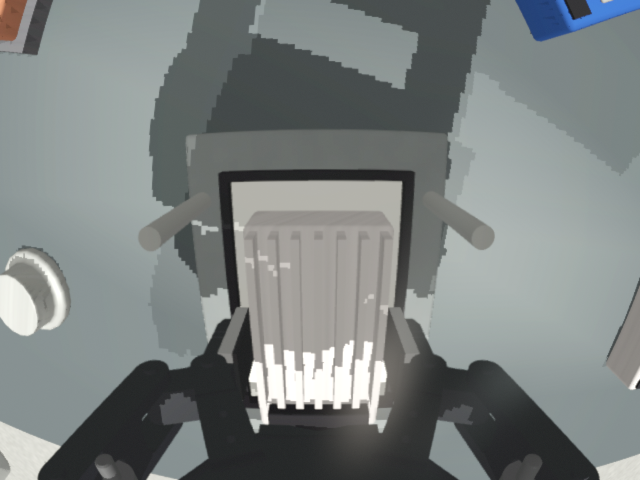

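>>> move_arm(targets=[0,1.5,0,0,0,0,0,1,0,0,0,0,0,0.5,0,0,0,0,0,0,0,0,0,0,0,0,0,0,0,0])

```text
time_s: 14.12
position: [0.551, -0.0343, 0.0329]
tool_rot: [[0.995, 0.0, -0.1], [0.1, -0.0, 0.995], [0.0, -1.0, -0.0]]
ft_force: [0.3, 0.2, -2.6]
grip_width: 0.0549
```

>>> move_arm(targets=[0,1,0,0,0,0,0,1,0,0,0,0,0,0,0,0,0,0,0,0,0,0,0,0,0,0,0,0,0,0])

```text
time_s: 14.75
position: [0.551, -0.0343, 0.0326]
tool_rot: [[0.995, 0.001, -0.1], [0.1, -0.0, 0.995], [0.001, -1.0, -0.0]]
ft_force: [-7.9, 0.4, 16.5]
grip_width: 0.0553
```

The unit touches the floor (+16 N). I'll release it and lift.

>>> move_arm(targets=[0,-1,0,0,0,0,0,0,0,0,0,0,0,0,0,0,0,0,0,0,0,0,0,0,0,0,0,0,0,0], hand=0.7)

```text
time_s: 15.38
position: [0.551, -0.0343, 0.0317]
tool_rot: [[0.995, -0.0, -0.1], [0.1, 0.0, 0.995], [-0.0, -1.0, 0.0]]
ft_force: [-0.2, -0.6, -0.7]
grip_width: 0.0726
```

>>> move_arm(targets=[0,-10,0,0,0,0,0,-30,0,0,0,0,0,-50,0,0,0,0,0,-50,0,0,0,0,0,-50,0,0,0,0], hand=1)

```text
time_s: 16.0
position: [0.5506, -0.0342, 0.2243]
tool_rot: [[0.995, 0.001, -0.1], [0.1, -0.0, 0.995], [0.001, -1.0, -0.0]]
ft_force: [0.3, -0.1, -0.0]
grip_width: 0.0852
```

```bash
python3 wr.py wrist l; python3 plan.py "[(550,-34,325,95.7),(667,-22.5,325,95.7)]"
```

```text
t 16.05 p [552.7 -34.6 231.1] jaw 95.8 q [ -16.   22.   75.   -0.   82. -112.] w 85.2 F [ 1.  -0.1  6. ]
[-1,-47,0,0,0,0.005,  -1,-47,0.5,0.005,0,0.005,  39,0,0,0,0,0,  39.5,0,0,0,0,0,  39,0,-0.5,0,0,0]
end [666.8 -22.7 325.2]
```

View pics/wrist_l.png

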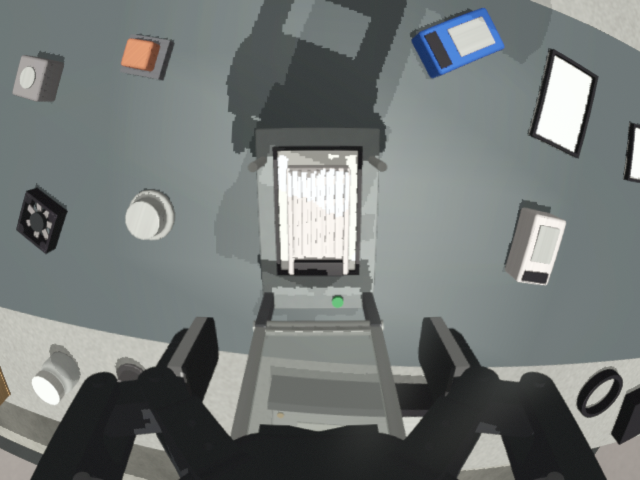

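The finned unit lies inside the black rim (columns 275–362, rows 148–275) and the guard is still up. Now I'll re-grip the knob from above.

>>> move_arm(targets=[-1,-47,0,0,0,0,-1,-47,0.5,0,0,0,39,0,0,0,0,0,39.5,0,0,0,0,0,39,0,-0.5,0,0,0])

```text
time_s: 16.68
position: [0.6668, -0.0225, 0.3165]
tool_rot: [[0.995, 0.001, -0.1], [0.1, -0.0, 0.995], [0.001, -1.0, -0.0]]
ft_force: [0.3, 0.0, 0.6]
grip_width: 0.0855
```

>>> move_arm(targets=[0,0,0,0,0,0,0,0,0,0,0,0,0,0,0,0,0,0,0,0,0,0,0,0,0,0,0,0,0,0])

```text
time_s: 17.3
position: [0.6656, -0.0228, 0.3162]
tool_rot: [[0.995, 0.0, -0.1], [0.1, -0.0, 0.995], [0.0, -1.0, -0.0]]
ft_force: [-0.5, -0.3, -1.2]
grip_width: 0.0853
```

```bash
python3 wr.py wrist m; python3 plan.py "[(666,-23.2,240,95.7)]" "step=30"
```

```text
t 17.35 p [665.7 -22.7 316.1] jaw 95.7 q [ -12.   33.   43.   -0.  104. -108.] w 85.5 F [ 0.  -0.4  0.2]
[0,25.5,0,0,0,0,  0,25,-0.5,0,0,0,  0.5,25.5,0,0,0,0,  0,0,0,0,0,0,  0,0,0,0,0,0]
end [666.2 -23.2 240.1]
```

View pics/wrist_m.png

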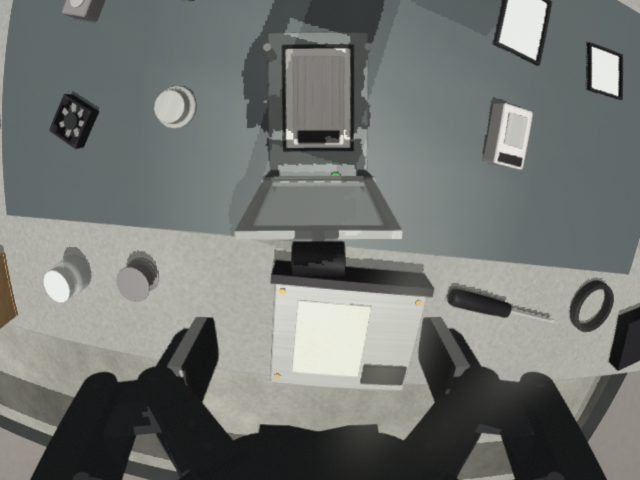

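The knob at (319,258) is centred below the hand. I'll go down and grip.

>>> move_arm(targets=[0,25.5,0,0,0,0,0,25,-0.5,0,0,0,0.5,25.5,0,0,0,0,0,0,0,0,0,0,0,0,0,0,0,0])

```text
time_s: 17.98
position: [0.6668, -0.0232, 0.2412]
tool_rot: [[0.995, 0.002, -0.1], [0.1, -0.0, 0.995], [0.002, -1.0, -0.001]]
ft_force: [1.2, -0.1, -0.2]
grip_width: 0.0856
```

>>> move_arm(targets=[0,0,0,0,0,0,0,0,0,0,0,0,0,0,0,0,0,0,0,0,0,0,0,0,0,0,0,0,0,0], hand=-1, squeeze=40)

```text
time_s: 18.6
position: [0.6665, -0.0228, 0.2403]
tool_rot: [[0.995, 0.001, -0.1], [0.1, 0.0, 0.995], [0.001, -1.0, 0.0]]
ft_force: [0.0, 2.7, 4.6]
grip_width: 0.0292
```

```bash
python3 wr.py wrist n; python3 - <<'E'
from plan import *
s=env.observe();p=s["position"]*1000
ya=np.radians(5.7);u=np.array([np.cos(ya),np.sin(ya)])
th0=1.72;H=p[:2]+180*np.cos(th0)*u;Z=p[2]-180*np.sin(th0);print(H,Z)
plan([(*(H-180*np.cos(th)*u),Z+180*np.sin(th),95.7) for th in np.linspace(th0,0,16)[1:]])
E
```

```text
[639.87753458 -25.44854737] 62.331948940885724
t 18.65 p [666.5 -22.8 240.3] jaw 95.8 q [ -12.   34.   53.    0.   93. -108.] w 29.3 F [-0.7  3.3  4.7]
[-20.5,-2,0,0,0,0,  -20.5,0.5,0,0,0,0,  -20.5,3,0,0,0,0,  -20,5,0,0,0,0,  -19.5,7.5,0,0,0,0]
[-18,9.5,0,0,0,0,  -17,11.5,0,0,0,0,  -16,13.5,0,0,0,0,  -14,15,0,0,0,0,  -12,16.5,0,0,0,0]
[-10,18,0,0,0,0,  -8.5,19,0,0,0,0,  -5.5,20,0,0,0,0,  -3.5,20,0,0,0,0,  -1.5,21,0,0,0,0]
end [460.7 -43.5  62.2]
```

View pics/wrist_n.png

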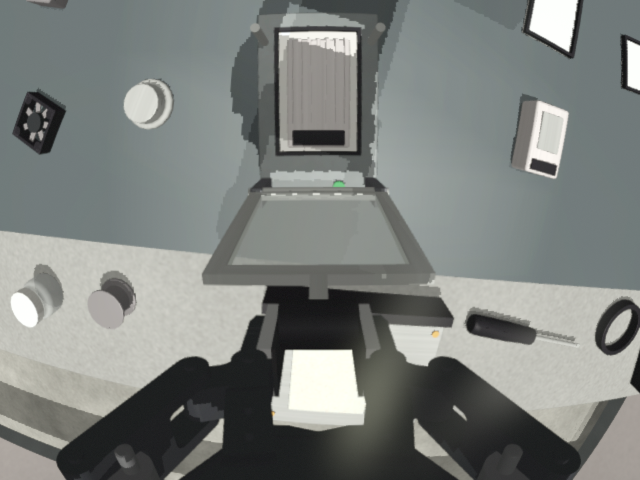

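The knob is gripped and the unit is well inside the nest rim (275–360, 28–155). I'll swing the guard down.

>>> move_arm(targets=[-20.5,-2,0,0,0,0,-20.5,0.5,0,0,0,0,-20.5,3,0,0,0,0,-20,5,0,0,0,0,-19.5,7.5,0,0,0,0])

```text
time_s: 19.27
position: [0.5662, -0.0332, 0.2261]
tool_rot: [[0.995, 0.003, -0.1], [0.1, -0.0, 0.995], [0.003, -1.0, -0.0]]
ft_force: [5.4, 0.7, -1.4]
grip_width: 0.0292
```

>>> move_arm(targets=[-18,9.5,0,0,0,0,-17,11.5,0,0,0,0,-16,13.5,0,0,0,0,-14,15,0,0,0,0,-12,16.5,0,0,0,0])

```text
time_s: 19.9
position: [0.4893, -0.0413, 0.16]
tool_rot: [[0.995, 0.002, -0.1], [0.1, -0.001, 0.995], [0.002, -1.0, -0.001]]
ft_force: [2.6, 1.3, 1.8]
grip_width: 0.0294
```

```bash
python3 plan.py
```

```text
t 19.9 p [489.3 -41.3 160. ] jaw 95.7 w 29.4 F [2.6 1.3 1.8]
```

Three rows at full rate, then I'll slow down for the last part.

>>> move_arm(targets=[-10,18,0,0,0,0,-8.5,19,0,0,0,0,-5.5,20,0,0,0,0,-3.5,20,0,0,0,0,-1,12,0,0,0,0])

```text
time_s: 20.52
position: [0.4606, -0.0442, 0.0702]
tool_rot: [[0.995, -0.001, -0.1], [0.1, -0.001, 0.995], [-0.001, -1.0, -0.001]]
ft_force: [-1.5, -2.6, 2.5]
grip_width: 0.0293
```

>>> move_arm(targets=[-0.5,4,0,0,0,0,0,3,0,0,0,0,0,2,0,0,0,0,0,0,0,0,0,0,0,0,0,0,0,0])

```text
time_s: 21.15
position: [0.4606, -0.0443, 0.0642]
tool_rot: [[0.995, 0.002, -0.101], [0.101, -0.002, 0.995], [0.001, -1.0, -0.002]]
ft_force: [-11.3, -3.3, 29.5]
grip_width: 0.0289
```

```bash
python3 plan.py; python3 wr.py wrist scene o
```

```text
t 21.15 p [460.6 -44.3  64.2] jaw 95.8 w 28.9 F [-11.3  -3.3  29.5]
```

View pics/scene_o.png

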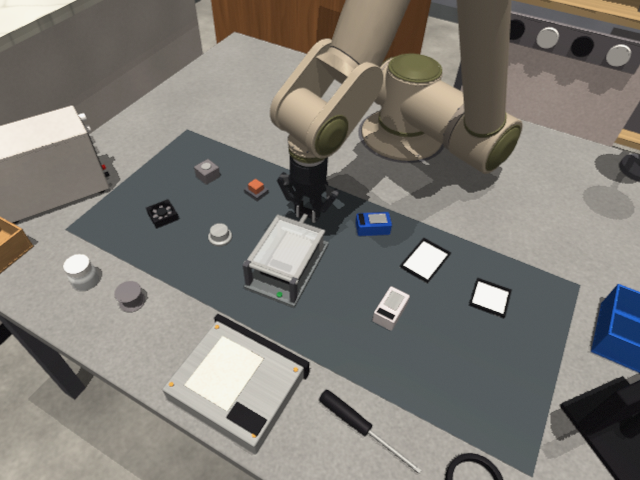

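The guard is down on the posts (about 30 N reaction at the knob). I'll release, lift and check.

>>> move_arm(targets=[0,0,0,0,0,0,0,0,0,0,0,0,0,0,0,0,0,0,0,0,0,0,0,0,0,0,0,0,0,0], hand=1)

```text
time_s: 21.88
position: [0.4605, -0.0438, 0.0617]
tool_rot: [[0.995, -0.0, -0.1], [0.1, 0.0, 0.995], [-0.0, -1.0, 0.0]]
ft_force: [-0.4, 0.3, 0.3]
grip_width: 0.0857
```

>>> move_arm(targets=[0,-10,0,0,0,0,0,-30,0,0,0,0,0,-45,0,0,0,0,0,-45,0,0,0,0,0,0,0,0,0,0])

```text
time_s: 22.5
position: [0.4616, -0.0442, 0.1953]
tool_rot: [[0.995, 0.007, -0.1], [0.1, -0.003, 0.995], [0.007, -1.0, -0.003]]
ft_force: [0.0, -0.0, -0.5]
grip_width: 0.0855
```

```bash
python3 wr.py wrist p; python3 plan.py "[(480,60,220,92),(558,204.5,160,86.2)]"
```

```text
t 22.55 p [460.8 -43.9 193.2] jaw 95.7 q [ -20.   16.   92.    0.   72. -116.] w 85.4 F [-0.6 -0.3  0.2]
[15,-13.5,50.5,0,0.035,0,  13,-13.5,51.5,0,0.03,0.005,  20.5,15,35.5,0,0.025,0,  20,15,36,0,0.025,0,  19,15,36,0,0.025,0]
[18,15,37,0,0.025,0,  0,0,0,0,0,0,  0,0,0,0,0,0,  0,0,0,0,0,0,  0,0,0,0,0,0]
end [557.9 204.4 159.8]
```

View pics/wrist_p.png

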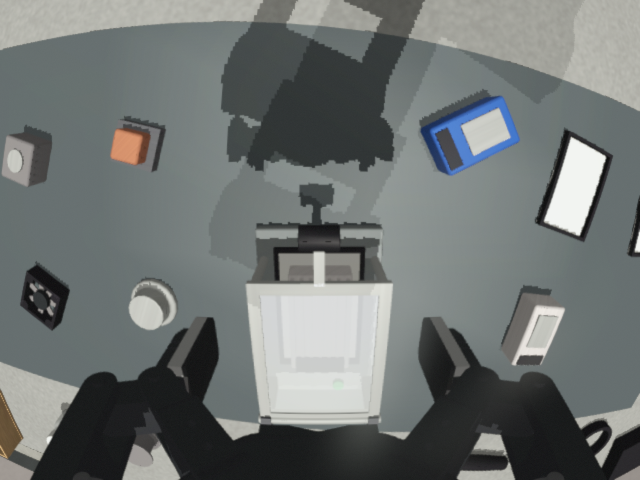

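The guard is down over the unit. On to the medium unit; I'll measure the guard angle from the other cameras on the way.

>>> move_arm(targets=[15,-13.5,50.5,0,0.035,0,13,-13.5,51.5,0,0.03,0,20.5,15,35.5,0,0.025,0,20,15,36,0,0.025,0,19,15,36,0,0.025,0])

```text
time_s: 23.18
position: [0.5383, 0.1695, 0.1722]
tool_rot: [[0.999, -0.002, 0.04], [-0.04, -0.0, 0.999], [-0.002, -1.0, -0.0]]
ft_force: [1.1, 0.2, 0.6]
grip_width: 0.0853
```

>>> move_arm(targets=[18,15,37,0,0.025,0,0,0,0,0,0,0,0,0,0,0,0,0,0,0,0,0,0,0,0,0,0,0,0,0])

```text
time_s: 23.8
position: [0.5578, 0.2038, 0.1593]
tool_rot: [[0.998, 0.001, 0.066], [-0.066, 0.0, 0.998], [0.001, -1.0, 0.0]]
ft_force: [-0.2, -0.7, -0.7]
grip_width: 0.0855
```

```bash
python3 wr.py wrist top scene q; python3 - <<'E'
from wr import *
for n,bb in (("top_q",(335,262,370,305)),("scene_q",(280,190,330,225))):
    d=load(n);P=cloud(d);x0,y0,x1,y1=bb
    q=P[y0:y1,x0:x1].reshape(-1,3);g=d["pixels"][y0:y1,x0:x1].reshape(-1,3)
    k=(g.max(1)<50)&(q[:,2]>.05)&(q[:,2]<.3)&(q[:,0]<.475)&(q[:,0]>.44)&(abs(q[:,1]+.044)<.03)
    print(n,k.sum(),q[k].min(0).round(4) if k.any() else 0,q[k].max(0).round(4) if k.any() else 0)
E
python3 plan.py "[(558,204.5,70,86.2),(558,204.5,20,86.2)]" "step=40"
```

```text
top_q 128 [ 0.4499 -0.0575  0.0683] [ 0.4698 -0.0283  0.0849]
scene_q 99 [ 0.4512 -0.0568  0.0639] [ 0.4727 -0.0273  0.0833]
t 23.95 p [557.8 204.2 159.1] jaw 86.3 q [  9.  30.  74.   0.  76. -78.] w 85.5 F [0.9 0.9 0.2]
[0,29.5,0,0,0,0,  0,30,0,0,0,0,  0,29.5,0.5,0,0,0,  0,25,0,0,0,0,  0,25,0,0,0,0]
end [557.9 204.7  20.1]
```

View pics/wrist_q.png

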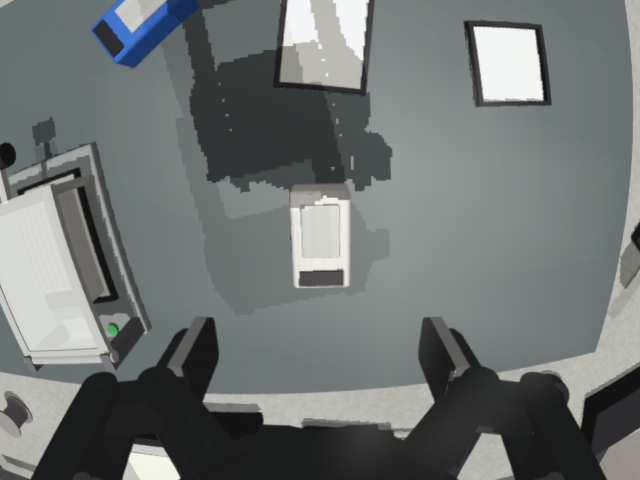

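View pics/top_q.png

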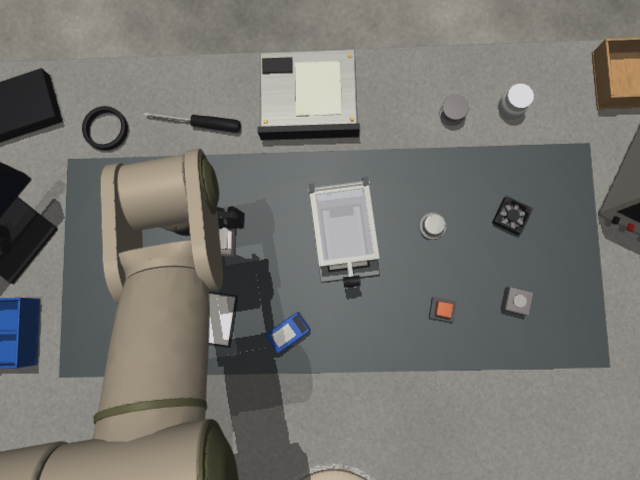

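The medium unit is centred at column 321 and aligned. The knob top is at about 83–85 mm, which fits a closed guard; I'll check the frame slope too, then descend.

```bash
python3 - <<'E'
from wr import *
ya=np.radians(5.8);u=np.array([np.cos(ya),np.sin(ya)]);v=np.array([-u[1],u[0]])
for n in ("top_q","scene_q"):
    d=load(n);P=cloud(d).reshape(-1,3);r=P[:,:2]-[.6397,-.0255];a=r@u;b=r@v
    for lo,hi in ((-.142,-.135),(-.12,-.10),(-.09,-.07),(-.06,-.04),(-.03,-.015)):
        k=(a>lo)&(a<hi)&(abs(b)>.046)&(abs(b)<.054)&(P[:,2]>.062)&(P[:,2]<.1)
        print(n,lo,k.sum(),np.median(P[k,2]).round(4))
E
```

```text
top_q -0.142 28 0.0748
top_q -0.12 98 0.0743
top_q -0.09 95 0.0746
top_q -0.06 90 0.0745
top_q -0.03 70 0.0746
scene_q -0.142 21 0.074
scene_q -0.12 59 0.0733
scene_q -0.09 58 0.0739
scene_q -0.06 64 0.0738
scene_q -0.03 51 0.0737
```

>>> move_arm(targets=[0,29.5,0,0,0,0,0,30,0,0,0,0,0,29.5,0.5,0,0,0,0,25,0,0,0,0,0,25,0,0,0,0])

```text
time_s: 24.58
position: [0.5579, 0.2049, 0.0191]
tool_rot: [[0.998, 0.0, 0.065], [-0.065, 0.0, 0.998], [0.0, -1.0, 0.0]]
ft_force: [0.4, -0.4, 0.7]
grip_width: 0.0856
```

>>> move_arm(targets=[0,0,0,0,0,0,0,0,0,0,0,0,0,0,0,0,0,0,0,0,0,0,0,0,0,0,0,0,0,0], hand=-1, squeeze=40)

```text
time_s: 25.2
position: [0.5586, 0.2051, 0.0213]
tool_rot: [[0.998, 0.003, 0.065], [-0.065, 0.0, 0.998], [0.003, -1.0, 0.001]]
ft_force: [-0.9, -0.8, 6.8]
grip_width: 0.0434
```

>>> move_arm(targets=[0,0,0,0,0,0,0,-5,0,0,0,0,0,-20,0,0,0,0,0,-35,0,0,0,0,0,-35,0,0,0,0])

```text
time_s: 25.82
position: [0.5574, 0.205, 0.1158]
tool_rot: [[0.998, -0.001, 0.065], [-0.065, -0.0, 0.998], [-0.001, -1.0, -0.0]]
ft_force: [0.7, 0.2, -2.1]
grip_width: 0.0434
```

```bash
python3 wr.py wrist r; python3 plan.py "[(480,215,150,84),(397.3,221,120,81.1)]"
```

```text
t 25.88 p [559.4 205.3 120.7] jaw 86.3 q [  9.  32.  77.   0.  70. -78.] w 43.4 F [1.8 1.  3.6]
[-40,-15,2.5,0,0.02,0.005,  -40,-14.5,1.5,0,0.02,0,  -41.5,15,-1.5,0,0.025,0,  -41,14.5,-2.5,0,0.025,0,  0,0,0,0,0,0]
end [397.4 221.  120.2]
```

View pics/wrist_r.png

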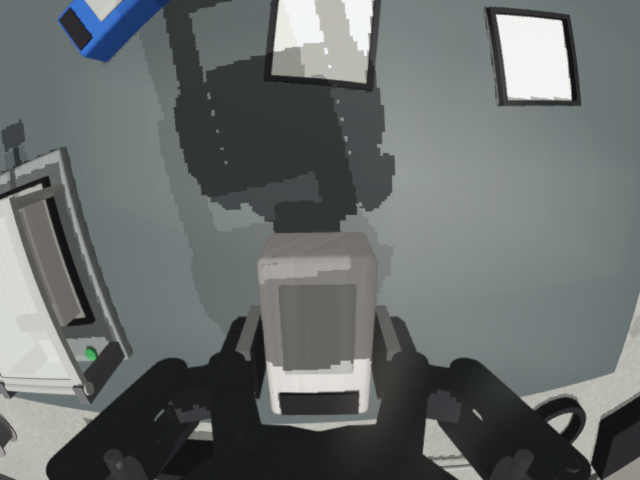

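The frame height is uniform along its length (74±0.5 mm), so the guard is fully closed. The medium unit is held level; I'll move it to the oblong tray.

>>> move_arm(targets=[-40,-15,2.5,0,0.02,0,-40,-14.5,1.5,0,0.02,0,-41.5,15,-1.5,0,0.025,0,-41,14.5,-2.5,0,0.025,0,0,0,0,0,0,0])

```text
time_s: 26.5
position: [0.3926, 0.2206, 0.1139]
tool_rot: [[0.988, -0.004, 0.153], [-0.153, -0.001, 0.988], [-0.004, -1.0, -0.002]]
ft_force: [0.6, -0.0, -2.4]
grip_width: 0.0434
```

>>> move_arm(targets=[0,0,0,0,0,0,0,0,0,0,0,0,0,0,0,0,0,0,0,0,0,0,0,0,0,0,0,0,0,0])

```text
time_s: 27.12
position: [0.3961, 0.2206, 0.1148]
tool_rot: [[0.988, 0.0, 0.154], [-0.154, 0.0, 0.988], [0.0, -1.0, 0.0]]
ft_force: [0.3, 0.4, -1.6]
grip_width: 0.0433
```

```bash
python3 wr.py wrist s; python3 plan.py "[(397.3,221,40,81.1)]" "step=25"
```

```text
t 27.18 p [396.  220.6 114.8] jaw 81.1 q [ 14.  21. 100.  -0.  59. -67.] w 43.2 F [-0.1 -0.1 -2.1]
[0.5,25,0,0,0,0,  0.5,25,0.5,0,0,0,  0,25,0,0,0,0,  0,0,0,0,0,0,  0,0,0,0,0,0]
end [397.1 221.   39.8]
```

View pics/wrist_s.png

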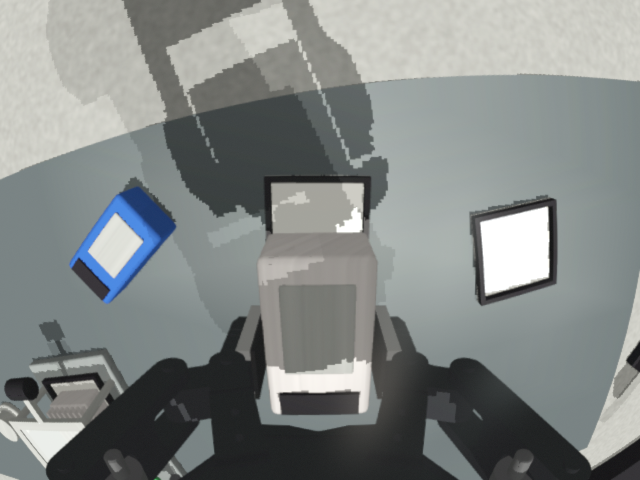

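The tray's near rim (columns 264–370) is centred under the unit. I'll descend.

>>> move_arm(targets=[0.5,25,0,0,0,0,0.5,25,0.5,0,0,0,0,25,0,0,0,0,0,0,0,0,0,0,0,0,0,0,0,0])

```text
time_s: 27.8
position: [0.3975, 0.2211, 0.0406]
tool_rot: [[0.988, 0.001, 0.154], [-0.154, 0.0, 0.988], [0.001, -1.0, 0.0]]
ft_force: [0.3, -0.8, -2.1]
grip_width: 0.043
```

```bash
python3 wr.py wrist t; python3 plan.py "[(397.3,221,26,81.1)]" "step=6"
```

```text
t 27.85 p [397.6 221.1  40.8] jaw 81.1 q [ 14.  28. 105.  -0.  47. -67.] w 43.0 F [ 0.6  0.  -2.6]
[0,5,0,0,0,0,  0,5,0,0,0,0,  -0.5,5,0,0,0,0,  0,0,0,0,0,0,  0,0,0,0,0,0]
end [397.1 221.2  25.8]
```

View pics/wrist_t.png

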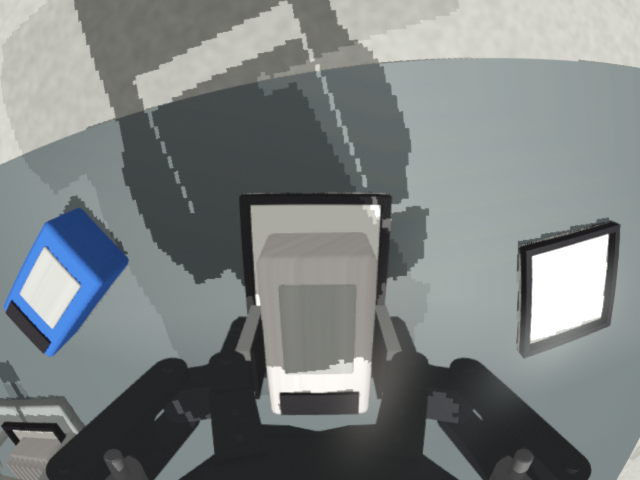

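The unit (260–376) is centred in the tray (241–390). I'll do the final descent.

>>> move_arm(targets=[0,5,0,0,0,0,0,5,0,0,0,0,0,4,0,0,0,0,0,1,0,0,0,0,0,0,0,0,0,0])

```text
time_s: 28.48
position: [0.3971, 0.221, 0.0248]
tool_rot: [[0.988, -0.0, 0.154], [-0.154, -0.0, 0.988], [-0.0, -1.0, -0.0]]
ft_force: [0.2, 1.0, -2.6]
grip_width: 0.0432
```

>>> move_arm(targets=[0,1,0,0,0,0,0,1,0,0,0,0,0,0,0,0,0,0,0,0,0,0,0,0,0,0,0,0,0,0])

```text
time_s: 29.1
position: [0.3972, 0.221, 0.0242]
tool_rot: [[0.988, 0.002, 0.154], [-0.154, 0.0, 0.988], [0.001, -1.0, 0.0]]
ft_force: [-5.6, -2.1, 18.8]
grip_width: 0.0434
```

It touches the floor. I'll release and lift.

>>> move_arm(targets=[0,-1,0,0,0,0,0,0,0,0,0,0,0,0,0,0,0,0,0,0,0,0,0,0,0,0,0,0,0,0], hand=0.6)

```text
time_s: 29.72
position: [0.397, 0.221, 0.0237]
tool_rot: [[0.988, -0.0, 0.154], [-0.154, -0.0, 0.988], [-0.0, -1.0, -0.0]]
ft_force: [-0.1, -0.2, 0.2]
grip_width: 0.068
```

>>> move_arm(targets=[0,-10,0,0,0,0,0,-30,0,0,0,0,0,-50,0,0,0,0,0,-50,0,0,0,0,0,-30,0,0,0,0], hand=1)

```text
time_s: 30.35
position: [0.3972, 0.2211, 0.1969]
tool_rot: [[0.988, 0.003, 0.154], [-0.154, 0.001, 0.988], [0.003, -1.0, 0.001]]
ft_force: [0.4, -1.0, 0.6]
grip_width: 0.0852
```

```bash
python3 wr.py wrist u; python3 plan.py "[(400,0,230,30),(400,-150,200,-15.4),(418.6,-355.8,160,-15.4)]"
```

```text
t 30.4 p [398.3 221.4 199.7] jaw 81.1 q [ 14.  14.  93.   0.  72. -67.] w 85.3 F [0.3 0.4 4. ]
[6,-5,-36.5,0,0.15,0,  11.5,-5,-35,0,0.15,0,  16.5,-5.5,-33,0,0.15,0,  21,-5,-30,-0.005,0.15,0,  25.5,-5,-27,0,0.145,0]
[29,-5,-22.5,-0.005,0.15,0.005,  26,6,-15,0,0.16,0,  28,6,-10.5,0,0.16,0,  29.5,6,-6,0,0.155,0,  30,6,-1.5,0,0.16,0]
[30,6,3.5,0,0.155,0,  48.5,10,18,0,0,0,  48,10,18.5,0,0,0,  48.5,10,18,0,0,0,  48.5,10,18,0,0,0]
end [ 418.3 -355.9  160.2]
```

View pics/wrist_u.png

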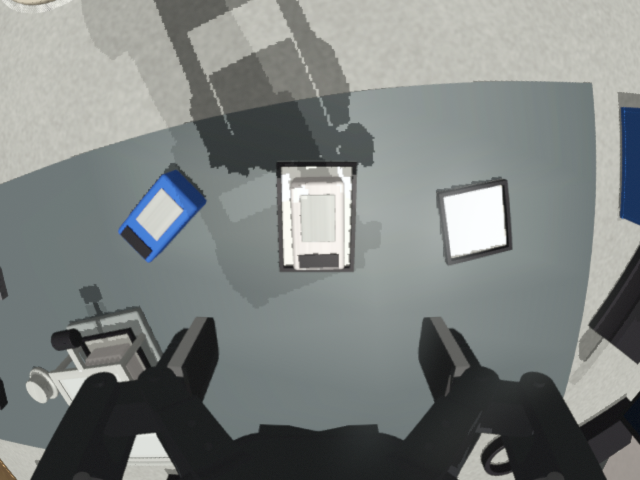

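The medium unit lies inside the oblong tray (rim 277–357, 162–271). On to the small unit.

>>> move_arm(targets=[6,-5,-36.5,0,0.15,0,11.5,-5,-35,0,0.15,0,16.5,-5.5,-33,0,0.15,0,21,-5,-30,0,0.15,0,25.5,-5,-27,0,0.145,0])

```text
time_s: 31.02
position: [0.3981, 0.0354, 0.2199]
tool_rot: [[0.618, 0.001, 0.786], [-0.786, -0.0, 0.618], [0.0, -1.0, 0.0]]
ft_force: [0.7, -0.8, -0.3]
grip_width: 0.0851
```

>>> move_arm(targets=[29,-5,-22.5,0,0.15,0,26,6,-15,0,0.16,0,28,6,-10.5,0,0.16,0,29.5,6,-6,0,0.155,0,30,6,-1.5,0,0.16,0])

```text
time_s: 31.65
position: [0.3984, -0.1211, 0.2005]
tool_rot: [[-0.119, 0.0, 0.993], [-0.993, -0.0, -0.119], [0.0, -1.0, 0.0]]
ft_force: [0.4, 0.0, -0.2]
grip_width: 0.0854
```

>>> move_arm(targets=[30,6,3.5,0,0.155,0,48.5,10,18,0,0,0,48,10,18.5,0,0,0,48.5,10,18,0,0,0,48.5,10,18,0,0,0])

```text
time_s: 32.28
position: [0.4171, -0.3579, 0.1544]
tool_rot: [[-0.266, 0.0, 0.964], [-0.964, -0.0, -0.266], [0.0, -1.0, 0.0]]
ft_force: [0.5, 0.3, 0.4]
grip_width: 0.0855
```

>>> move_arm(targets=[0,0,0,0,0,0,0,0,0,0,0,0,0,0,0,0,0,0,0,0,0,0,0,0,0,0,0,0,0,0])

```text
time_s: 32.9
position: [0.4174, -0.3558, 0.1546]
tool_rot: [[-0.265, 0.0, 0.964], [-0.964, -0.0, -0.265], [0.0, -1.0, 0.0]]
ft_force: [0.6, -0.5, -0.8]
grip_width: 0.0855
```

```bash
python3 wr.py wrist v; python3 plan.py "[(418.7,-355.8,70,-15.4),(418.7,-355.8,19,-15.4)]" "step=40"
```

```text
t 32.95 p [ 417.3 -355.9  154.6] jaw -15.4 q [-53.  26.  82.   0.  72. -37.] w 85.6 F [-0.4  0.7  0.2]
[0,28,0.5,0,0,0,  -0.5,28.5,0.5,0,0,0,  0,28,0,0,0,0,  0,25.5,0,0,0,0,  0,25.5,0,0,0,0]
end [ 418.5 -355.8   19.1]
```

View pics/wrist_v.png

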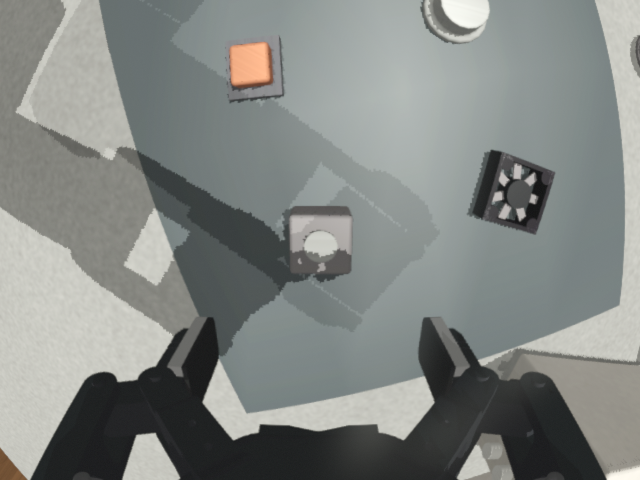

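The small unit (289–352, disc at (320,243)) is centred and aligned. I'll descend and grip gently.

>>> move_arm(targets=[0,28,0.5,0,0,0,-0.5,28.5,0.5,0,0,0,0,28,0,0,0,0,0,25.5,0,0,0,0,0,25,0,0,0,0])

```text
time_s: 33.58
position: [0.4184, -0.356, 0.0186]
tool_rot: [[-0.266, 0.0, 0.964], [-0.964, -0.0, -0.266], [0.0, -1.0, 0.0]]
ft_force: [-1.1, -0.0, 0.2]
grip_width: 0.0855
```

>>> move_arm(targets=[0,0,0,0,0,0,0,0,0,0,0,0,0,0,0,0,0,0,0,0,0,0,0,0,0,0,0,0,0,0], hand=-1, squeeze=30)

```text
time_s: 34.2
position: [0.4188, -0.3566, 0.0206]
tool_rot: [[-0.266, 0.001, 0.964], [-0.964, -0.002, -0.266], [0.001, -1.0, 0.002]]
ft_force: [-0.8, 0.6, 7.4]
grip_width: 0.0455
```

>>> move_arm(targets=[0,0,0,0,0,0,0,-5,0,0,0,0,0,-20,0,0,0,0,0,-45,0,0,0,0,0,-60,0,0,0,0])

```text
time_s: 34.83
position: [0.4178, -0.3555, 0.1501]
tool_rot: [[-0.266, -0.002, 0.964], [-0.964, 0.002, -0.266], [-0.002, -1.0, -0.002]]
ft_force: [-0.0, -0.7, -0.8]
grip_width: 0.0456
```

```bash
python3 wr.py wrist w; python3 plan.py "[(400,-250,220,-15.4),(400,0,230,-5),(400,230,220,4),(422.6,373.4,130,4)]"
```

```text
t 34.88 p [ 420.  -357.9  158.8] jaw -15.4 q [-53.  26.  82.  -0.  72. -37.] w 45.4 F [ 2.4 -2.7  7.3]
[-33,-21,-16,-0.005,0,0,  -32.5,-20.5,-15.5,0,0,0.005,  -33,-20.5,-16,-0.005,0,0,  -48,-2,-13.5,0,-0.035,0,  -49,-2,-11.5,0,-0.035,0]
[-49,-2.5,-9.5,0,-0.035,0,  -49,-2,-8.5,0,-0.04,0,  -49.5,-2,-6,0,-0.035,0,  -57.5,2.5,-5,0,-0.04,0,  -57.5,2.5,-3,0,-0.04,0]
[-57.5,2,-0.5,0,-0.04,0,  -57.5,2.5,2,0,-0.04,0,  -47,30,11,0,0,0,  -47.5,30,11,0,0,0,  -47,30,10.5,0,0,0]
end [422.4 373.4 129.8]
```

View pics/wrist_w.png

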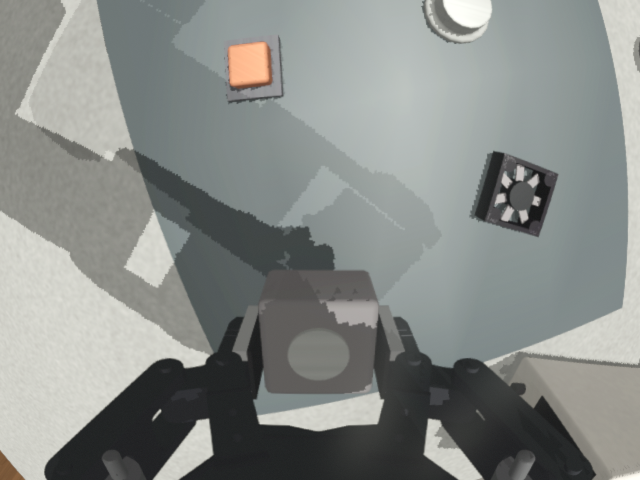

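The small unit is held level. I'll carry it high over to the square tray.

>>> move_arm(targets=[-33,-21,-16,0,0,0,-32.5,-20.5,-15.5,0,0,0,-33,-20.5,-16,0,0,0,-48,-2,-13.5,0,-0.035,0,-49,-2,-11.5,0,-0.035,0])

```text
time_s: 35.5
position: [0.3983, -0.1468, 0.2157]
tool_rot: [[-0.197, 0.001, 0.98], [-0.98, -0.0, -0.197], [0.0, -1.0, 0.001]]
ft_force: [0.7, -0.3, -0.4]
grip_width: 0.0452
```

>>> move_arm(targets=[-49,-2.5,-9.5,0,-0.035,0,-49,-2,-8.5,0,-0.04,0,-49.5,-2,-6,0,-0.035,0,-57.5,2.5,-5,0,-0.04,0,-57.5,2.5,-3,0,-0.04,0])

```text
time_s: 36.12
position: [0.3984, 0.1183, 0.2171]
tool_rot: [[-0.008, 0.001, 1.0], [-1.0, -0.0, -0.008], [0.0, -1.0, 0.001]]
ft_force: [1.2, -1.0, -1.5]
grip_width: 0.0456
```

>>> move_arm(targets=[-57.5,2,-0.5,0,-0.04,0,-57.5,2.5,2,0,-0.04,0,-47,30,11,0,0,0,-47.5,30,11,0,0,0,-47,30,10.5,0,0,0])

```text
time_s: 36.75
position: [0.4213, 0.3767, 0.1215]
tool_rot: [[0.071, 0.0, 0.997], [-0.997, 0.0, 0.071], [-0.0, -1.0, 0.0]]
ft_force: [0.8, -0.1, 0.2]
grip_width: 0.0452
```

>>> move_arm(targets=[0,0,0,0,0,0,0,0,0,0,0,0,0,0,0,0,0,0,0,0,0,0,0,0,0,0,0,0,0,0])

```text
time_s: 37.38
position: [0.4216, 0.3746, 0.1229]
tool_rot: [[0.07, 0.001, 0.998], [-0.998, 0.0, 0.07], [-0.0, -1.0, 0.001]]
ft_force: [-0.9, -0.1, -0.4]
grip_width: 0.0453
```

```bash
python3 wr.py wrist x; python3 plan.py "[(422.6,373.4,45,4)]" "step=30"
```

```text
t 37.42 p [421.5 374.7 122.7] jaw 4.0 q [30. 29. 82. -0. 68. 26.] w 45.7 F [ 0.6 -1.1 -0.8]
[0.5,26,0.5,0,0,0,  0.5,26,0,0,0,0,  0.5,25.5,0.5,0,0,0,  0,0,0,0,0,0,  0,0,0,0,0,0]
end [422.6 373.3  45.2]
```

View pics/wrist_x.png

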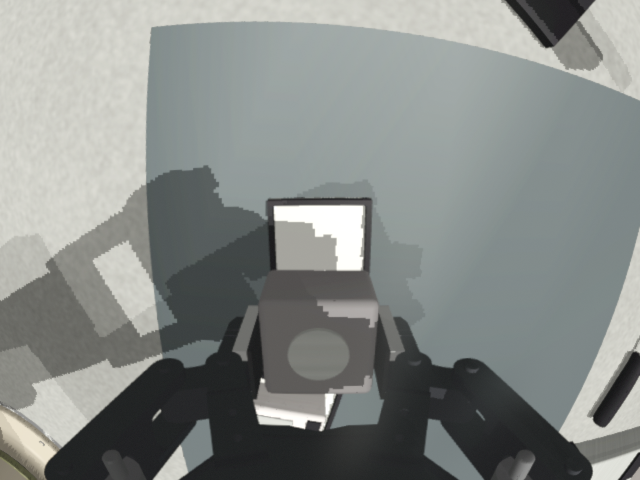

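The tray rim (266–371) is centred under the unit. I'll descend.

>>> move_arm(targets=[0.5,26,0.5,0,0,0,0.5,26,0,0,0,0,0.5,25.5,0.5,0,0,0,0,0,0,0,0,0,0,0,0,0,0,0])

```text
time_s: 38.05
position: [0.423, 0.3738, 0.0458]
tool_rot: [[0.071, 0.001, 0.997], [-0.997, 0.001, 0.071], [-0.001, -1.0, 0.001]]
ft_force: [-0.7, -0.3, 0.4]
grip_width: 0.0454
```

```bash
python3 wr.py wrist y; python3 plan.py "[(422.6,373.4,25,4)]" "step=7"
```

```text
t 38.1 p [423.  373.9  46. ] jaw 4.1 q [29. 35. 87.  0. 58. 25.] w 45.7 F [-0.7  0.4 -0.7]
[0,5.5,0,0,0,0,  0,5,0,0,0,0,  0.5,5.5,-0.5,0,0,0,  0,5,0,0,0,0,  0,0,0,0,0,0]
end [422.6 373.4  25. ]
```

View pics/wrist_y.png

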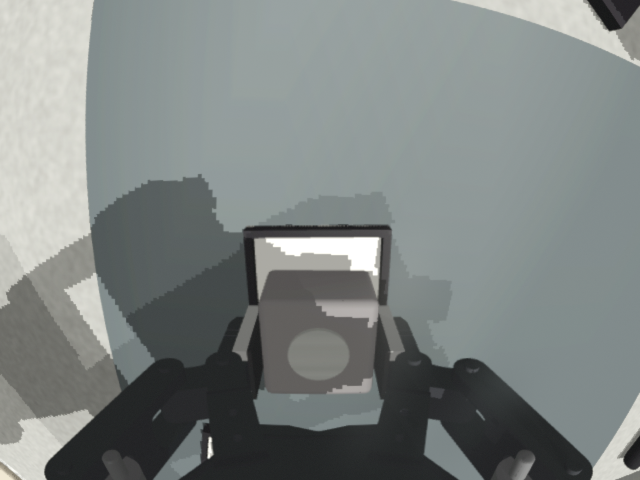

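The unit is centred (262–378 within 244–391).

>>> move_arm(targets=[0,5.5,0,0,0,0,0,5,0,0,0,0,0.5,5.5,-0.5,0,0,0,0,5,0,0,0,0,0,0,0,0,0,0])

```text
time_s: 38.72
position: [0.422, 0.373, 0.0236]
tool_rot: [[0.071, -0.0, 0.997], [-0.997, -0.0, 0.071], [0.0, -1.0, -0.0]]
ft_force: [-0.2, 0.3, -0.6]
grip_width: 0.0454
```

>>> move_arm(targets=[0,1,0,0,0,0,0,1,0,0,0,0,0,0,0,0,0,0,0,0,0,0,0,0,0,0,0,0,0,0])

```text
time_s: 39.35
position: [0.422, 0.3731, 0.0234]
tool_rot: [[0.071, 0.001, 0.997], [-0.997, 0.0, 0.071], [-0.0, -1.0, 0.001]]
ft_force: [-5.1, -3.0, 16.5]
grip_width: 0.0456
```

Contact with the floor. I'll release, rise and swing clear.

>>> move_arm(targets=[0,-1,0,0,0,0,0,0,0,0,0,0,0,0,0,0,0,0,0,0,0,0,0,0,0,0,0,0,0,0], hand=0.6)

```text
time_s: 39.98
position: [0.422, 0.373, 0.0227]
tool_rot: [[0.071, -0.0, 0.997], [-0.997, -0.0, 0.071], [0.0, -1.0, -0.0]]
ft_force: [-0.1, 0.1, 0.0]
grip_width: 0.0684
```

>>> move_arm(targets=[0,-10,0,0,0,0,0,-30,0,0,0,0,0,-50,0,0,0,0,0,-50,0,0,0,0,0,-50,0,0,0,0], hand=1)

```text
time_s: 40.6
position: [0.4217, 0.3729, 0.2153]
tool_rot: [[0.071, 0.001, 0.997], [-0.997, 0.0, 0.071], [-0.0, -1.0, 0.001]]
ft_force: [0.9, -0.1, 0.3]
grip_width: 0.0852
```

```bash
python3 wr.py wrist z; python3 plan.py "[(230,500,260,4)]"
```

```text
t 40.65 p [423.5 374.1 222.2] jaw 4.1 q [29. 24. 74.  0. 81. 25.] w 85.2 F [ 0.2 -0.4  7. ]
[-28,-8,-36.5,0,0,0,  -28,-7.5,-37,-0.005,0,0,  -28,-8,-36.5,0,0,0,  -27.5,-7.5,-37,-0.005,0,-0.005,  -28,-7.5,-37,0,0,0]
end [229.8 499.9 260. ]
```

View pics/wrist_z.png

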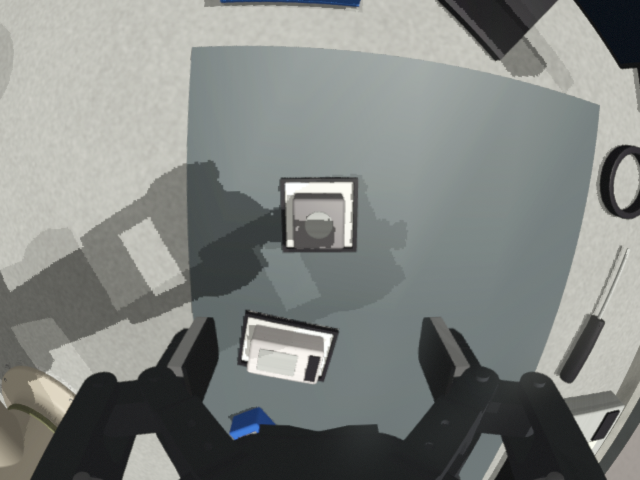

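Both trays are filled: the small unit at (319,215) and the medium at (288,347). I'll retreat for a final look.

>>> move_arm(targets=[-28,-8,-36.5,0,0,0,-28,-7.5,-37,0,0,0,-28,-8,-36.5,0,0,0,-27.5,-7.5,-37,0,0,0,-28,-7.5,-37,0,0,0])

```text
time_s: 41.28
position: [0.2271, 0.4997, 0.2521]
tool_rot: [[0.071, 0.0, 0.997], [-0.997, 0.001, 0.071], [-0.001, -1.0, 0.0]]
ft_force: [0.2, 0.2, -0.6]
grip_width: 0.0852
```

>>> move_arm(targets=[0,0,0,0,0,0,0,0,0,0,0,0,0,0,0,0,0,0,0,0,0,0,0,0,0,0,0,0,0,0])

```text
time_s: 41.9
position: [0.229, 0.4989, 0.2512]
tool_rot: [[0.07, -0.0, 0.998], [-0.998, -0.0, 0.07], [0.0, -1.0, -0.0]]
ft_force: [0.5, 0.4, 1.2]
grip_width: 0.0856
```

```bash
python3 wr.py scene top end; python3 - <<'E'
from wr import *
d=load("top_end");P=cloud(d)
for nm,(x0,y0,x1,y1) in dict(med=(190,285,245,350),small=(115,282,165,332)).items():
    s=P[y0:y1,x0:x1];m=(s[...,2]>.02)&(s[...,2]<.06);q=s[m]
    v,u=np.nonzero(m);W=plane(d,np.c_[u+x0,v+y0],0.039);r=cv2.minAreaRect((W[:,:2]*1000).astype(np.float32))
    A=np.c_[q[:,:2]-q[:,:2].mean(0),np.ones(len(q))][q[:,2]>.034];c=np.linalg.lstsq(A,q[q[:,2]>.034][:,2],rcond=None)[0]
    print(nm,np.round(r[0],1),np.round(r[1],1),round(r[2],1),"top z",np.median(q[:,2]).round(4),"slope",c[:2].round(3))
E
python3 plan.py
```

```text
med [397.5 218.8] [46.6 75.6] 82.1 top z 0.037 slope [0.007 0.002]
small [422.4 366.9] [45.9 50.6] 3.5 top z 0.0365 slope [-0.007 -0.005]
t 42.0 p [228.8 499.  251.3] jaw 4.0 w 85.4 F [-1.1  0.1  0.5]
```

View pics/top_end.png

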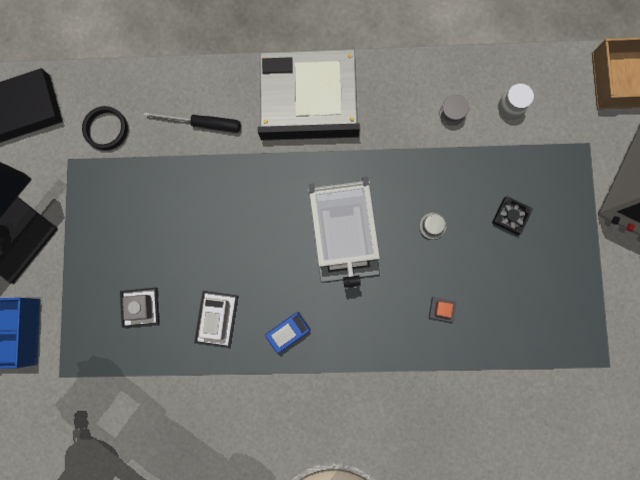

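View pics/scene_end.png

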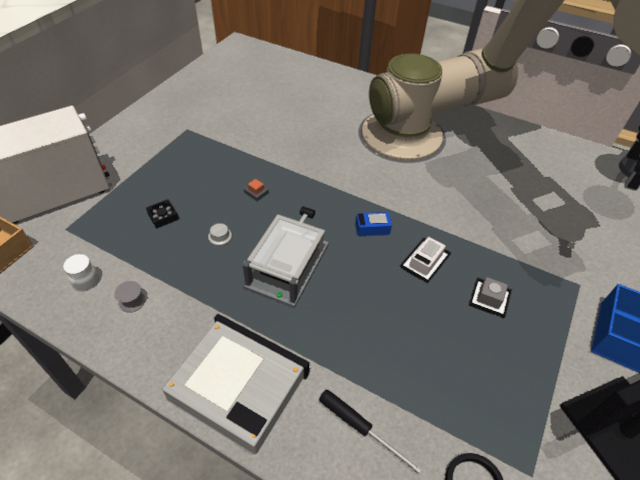

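```bash
python3 -c "
from rig import env
print(env.close_job())"
```

```text
the job is handed in; nothing more can be done
None
```

The job is done in the order asked and handed in at about 42 s. I lifted the guard to about 1.7 rad, where it stood by itself. I then laid the finned unit in the nest and swung the guard shut over it. After that the medium unit went into the oblong tray and the small square unit into the square tray. Everything was let go and the arm moved clear.

**Last checks:**
- **Guard:** after I let go, the frame height was even to about 1 mm from hinge to free edge in both fixed cameras, so it is fully closed. It looked unchanged in the final pictures.
- **Finned unit:** the wrist pictures taken before closing showed it right way up inside the nest rim.
- **Medium and small units:** both tops are level (slope under 1%) and both units sit inside their rims.
- **Forces:** the highest wrist reading I saw was about 32 N, when the guard was pressed onto its posts.

**Disagreements:** the overhead camera put the small unit about 4–6 mm off the tray's centre along y. The wrist view showed it centred, and part of the offset is the unit's visible side face. Both readings leave it inside the rim. Overhead depth for the two unit tops also read about 2 mm low, the same bias it showed before anything was moved.

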